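# Set out the bookshop's display ledge by height

## Robot

A 7-joint arm with a two-finger parallel gripper is mounted at the origin on the work surface. World frame = base frame: x ahead of the robot, y to its left, z up, the work surface at z = 0. Lengths are in m, angles in rad, forces in N, time in s.
With the tool pointing down it reaches from about 0.425 to 0.875 m from the base axis. Payload 4.7 kg.
Tool frame: the origin (TCP) lies midway between the tips of the shut fingers; the grasp point (between the pads) lies 19 mm behind it (pinch_z is the distance from the TCP to the grasp point, in m); z points along the fingers, y is the direction in which the jaws open and shut (so a half turn about z gives the same grasp; the last joint's range is limited). The gripper opens to 87 mm and grips with 3 to 60 N. Pads are 19 mm wide; open, the fingers measure 117 mm over their backs; the gripper's body (75 mm by 190 mm) begins 51 mm behind the grasp point.
Start: joints at [0.014, 0.321, -0.07, 1.45, 0.023, 1.371, -0.057], TCP at [0.65, -0, 0.223] pointing down, gripper open.
Joint ranges: [-2.86, 2.86], [-0.3, 2.09], [-1.38, 1.24], [0.06, 2.45], [-1.56, 4.7], [0.09, 2.05], [-2.69, 2.69]. Speed limits (rad/s): [2.57, 2.57, 3.14, 3.14, 3.14, 3.14, 3.14].

## Interface

Orientations are given as a rotation vector (axis times angle).
In Python, from bench import * gives the robot as it stands. The module is installed in compiled form; this text tells all that it offers.
- The arm moves only by the tool step_arm, never from a script. Its arguments are lists of equal length, an entry for each row: "travel": the shift along the tool's x, y, z in units of 25 mm (1.0 is 25 mm), a list of three; "turn": the turn, a rotation vector about the tool's x, y, z in degrees, a list of three; "grip": the opening, from 0 (shut) to 1 (fully open). A call has 1 to 10 rows; each row is the pose to reach, as a shift and turn from the pose measured when the call began, along the tool's axes at that moment; what a row does not reach only later rows make up. A row lasts 1/10 s, in which the tool goes at most 50 mm and 8.59 degrees, less where a joint would pass 70% of its speed; a pose out of reach is approached as far as the arm can. A call with a gripper value outside its range is refused whole. The fingers move at their own pace and stop on an object; "squeeze" is the grip in N (left out, the last holds). Time passes only in rows, so rows that repeat a pose let the fingers close. It gives the time, the measured TCP pose, the force and the opening at its end, in the units of the state.
- state(): the state, without advancing time (a new reading comes with each control period).
- read_camera(name): name is "scene" or "side" or "wrist"; returns a dict with "pixels" (420x560x3 uint8, red, green, blue), "fx", "fy", "cx", "cy" (pixels), "position" and "attitude" of the camera in the world. Camera axes: x right, y up, looking along -z (the intrinsics and any distortion apply to the point x, -y, -z); pixel columns grow to the right and rows downward; lengths in m; the calibration is good to about 2 mm. A picture is of the moment at which its call begins. There is no depth.
- close_job(): hands the job in, once; it reports no verdict.
The state is a dict: "clock": time; "q": joint angles; "joint_vel": joint speeds; "tau": joint torques, N m; "tool_pos": TCP position; "tcp_rot": TCP orientation; "ft_force": force on the tool from outside, world axes, zero at the start; "wrist_torque": the same for the moment, N m; "gripper_width": finger opening in m.
Only numpy, scipy, OpenCV 4.12 (cv2) and the standard library are available. Lean on these libraries where they do the work, as an engineer would, in place of code of your own. Each camera call takes 0.05 s, during which the arm holds its last target.

## Task

Set out the display ledge: stand the three hardbacks and the full one of the two grey book boxes in the four bays, one to a bay, upright and with a broad side to the front, stepping down in height from the tallest at the end by the white jug to the smallest at the end by the potted plant. The two grey boxes look alike but one is empty, so lift them to feel which is the heavier, and leave the empty one standing upright on the table, off the ledge. Set everything down without dropping it or knocking anything over, and leave the jug, plant, mug and label roll where they are.

Things in the scene. Friction and masses are not known exactly. Their poses are not given: they have to be found in the camera images.
- maroon_book: Tallest hardback, dark maroon with a cream panel, 34 thick x 104 wide x 172 high (mm), about 0.44 kg. Origin: centre of underside; x: thickness, out of the front cover; y: width, spine at -y; z up. Starts upright on the table, x within 0.4 rad of world +x.
- green_book: Hardback, green with a gilt panel, 31 thick x 90 wide x 132 high (mm), about 0.28 kg. Origin: centre of underside; x: thickness, out of the front cover; y: width, spine at -y; z up. Starts upright on the table, x within 0.4 rad of world +x.
- yellow_book: Smallest hardback, mustard yellow with a dark blue panel, 29 thick x 80 wide x 112 high (mm), about 0.20 kg. Origin: centre of underside; x: thickness, out of the front cover; y: width, spine at -y; z up. Starts upright on the table, x within 0.4 rad of world +x.
- box_a: One of two slate-grey clamshell book boxes that look alike: closed on all sides, cream blank label, 34 thick x 98 wide x 152 high (mm). One is full (0.43 kg, nothing shifts inside), the other empty (0.13 kg), each +-12 percent; name and place do not tell which. Origin: centre of underside; x: thickness, out of the front cover; y: width, spine at -y; z up. Starts upright on the table, x within 0.4 rad of world +x.
- box_b: One of two slate-grey clamshell book boxes that look alike: closed on all sides, cream blank label, 34 thick x 98 wide x 152 high (mm). One is full (0.43 kg, nothing shifts inside), the other empty (0.13 kg), each +-12 percent; name and place do not tell which. Origin: centre of underside; x: thickness, out of the front cover; y: width, spine at -y; z up. Starts upright on the table, x within 0.4 rad of world +x.
- ledge: Dark wood ledge, fixed, 90 x 546 mm. Origin: centre of underside, on the table; y along the row, x within 0.12 rad of world +x. Felt floor 20 mm up; channel 52 wide about x=0 between back rest (-x side, top 68 up) and front lip (+x side, top 34 up). Five 6 mm pale fins (tops 56 up) at y=-260,-130,0,130,260 make four bays, 124 clear, centred at y=-195,-65,65,195.
- jug: White enamel-style jug with a handle, up to 84 across without its handle (which stands out to 71 mm from the axis), 128 high (mm), loose. Stands on the table just past one end of the ledge (either end), about 350 mm from the ledge's centre. Origin: centre of its underside.
- plant: Small succulent in a terracotta pot, 80 across, about 105 high (mm), loose, on the table just past the other end of the ledge. Origin: centre of its underside.
- mug: Dark blue mug with pencils, 74 across, 90 high, pencils to about 150 (mm), loose, at the right-hand side of the table. To be left alone. Origin: centre of its underside.
- label_roll: Roll of white paper price labels lying flat, 52 across, 22 high (mm), loose, on the table on the robot's side of the books, to the left. To be left alone. Origin: centre of its underside.
Mind the look-alikes: they are no part of the job. Leave any purple look-alike of the yellow_book alone.

How it is judged:
At the end, for the whole second after the job is handed in: From the jug's end the bays hold maroon book, full box, green book, yellow book, on the ledge floor, within 30 mm of bay centre (20 mm across), upright within 0.15 rad, square within 0.3 rad. The empty box stands upright on the table, off the ledge. All at rest, let go (x of maroon_book in the frame of ledge between -0.02 and 0.02 m and z of maroon_book in the frame of ledge between 0.014 and 0.027 m and angle between the x axis of each of maroon_book, green_book, yellow_book and the x axis of ledge, either way round below 0.3 rad and x of green_book in the frame of ledge between -0.02 and 0.02 m and z of green_book in the frame of ledge between 0.014 and 0.027 m and x of yellow_book in the frame of ledge between -0.02 and 0.02 m and z of yellow_book in the frame of ledge between 0.014 and 0.027 m and angle between each of maroon_book, box_a, green_book, yellow_book, box_b's own z axis and vertical below 0.15 rad and linear speed of each of maroon_book, box_a, green_book, yellow_book, box_b below 0.02 m/s and ((x of box_a in the frame of ledge between -0.02 and 0.02 m and z of box_a in the frame of ledge between 0.014 and 0.027 m and angle between the x axis of box_a and the x axis of ledge, either way round below 0.3 rad and contact force between box_a and ledge above 2.4 N and height (world z) of box_b below 0.006 m and horizontal distance between box_b and ledge above 0.06 m) or (x of box_b in the frame of ledge between -0.02 and 0.02 m and z of box_b in the frame of ledge between 0.014 and 0.027 m and angle between the x axis of box_b and the x axis of ledge, either way round below 0.3 rad and contact force between box_b and ledge above 2.4 N and height (world z) of box_a below 0.006 m and horizontal distance between box_a and ledge above 0.06 m)) and ((y of jug in the frame of ledge above 0 m and y of maroon_book in the frame of ledge between 0.165 and 0.225 m and y of green_book in the frame of ledge between -0.095 and -0.035 m and y of yellow_book in the frame of ledge between -0.225 and -0.165 m and (y of box_a in the frame of ledge between 0.035 and 0.095 m or y of box_b in the frame of ledge between 0.035 and 0.095 m)) or (y of jug in the frame of ledge below 0 m and y of maroon_book in the frame of ledge between -0.225 and -0.165 m and y of green_book in the frame of ledge between 0.035 and 0.095 m and y of yellow_book in the frame of ledge between 0.165 and 0.225 m and (y of box_a in the frame of ledge between -0.095 and -0.035 m or y of box_b in the frame of ledge between -0.095 and -0.035 m)))); the robot touches nothing.
It fails at once if one of the books or boxes is knocked over (angle between any of maroon_book, box_a, green_book, yellow_book, box_b's own z axis and vertical above 0.7 rad).
It fails at once if one of the books or boxes is dropped (falls free faster than 0.9 m/s, that is from more than 40 mm) ((linear speed of maroon_book above 0.9 m/s and contact force between maroon_book and the fingers below 0.01 N) or (linear speed of box_a above 0.9 m/s and contact force between box_a and the fingers below 0.01 N) or (linear speed of green_book above 0.9 m/s and contact force between green_book and the fingers below 0.01 N) or (linear speed of yellow_book above 0.9 m/s and contact force between yellow_book and the fingers below 0.01 N) or (linear speed of box_b above 0.9 m/s and contact force between box_b and the fingers below 0.01 N)).
It fails at once if the jug, plant, mug or label roll is shifted by more than 30 mm (distance of any of jug, plant, mug, label_roll from where it was at the start of the episode above 0.03 m).
It also fails if it takes over 122 s, if anything falls off the work surface, if the arm or the gripper's body presses on something with over 40 N, if the wrist force passes 120 N, or if a joint passes its speed limit or range.

## Working session

There is one attempt and no reset: what is moved stays moved. The work goes in short steps, Python scripts to look and compute and a tool call to move; the robot and the scene stay as the last step left them, time stands still between calls to the robot, and variables do not carry over. Pictures are saved under pics/ and viewed, and the job is handed in when it is done.

Besides the shell and the picture viewer there is one more tool, called after "Emit:" by a JSON object that holds its "api" and its "payload". step_arm: Moves the arm, as the interface text tells. Its arguments: {"type":"object","properties":{"travel":{"type":"array","items":{"type":"array","items":{"type":"number"}}},"turn":{"type":"array","items":{"type":"array","items":{"type":"number"}}},"grip":{"type":"array","items":{"type":"number"}},"squeeze":{"type":"number"}},"required":["travel","turn","grip"]}

```bash
mkdir -p pics
python3 - <<'E'
from bench import *
import cv2,numpy as np
print(state())
for n in ["scene","side","wrist"]:
    c=read_camera(n)
    cv2.imwrite(f"pics/{n}0.png",cv2.cvtColor(c["pixels"],cv2.COLOR_RGB2BGR))
    print({k:(v if k!="pixels" else 0) for k,v in c.items()})
E
```

```text
{'clock': 0.0, 'q': array([ 0.01407512,  0.3218358 , -0.07004392,  1.45164191,  0.02260575,
        1.37080804, -0.05692499]), 'joint_vel': array([ 2.57078515e-05,  1.32064499e-03,  1.61015234e-03, -5.52075737e-04,
        7.59541007e-05, -4.63842300e-04, -1.19838545e-03]), 'tau': array([-2.58547143e-04, -4.91284704e+01, -4.03903294e-01, -3.12526345e+01,
       -6.40594075e-02,  4.37659642e-02,  1.61017233e-04]), 'tool_pos': array([ 6.49457035e-01, -6.13633557e-05,  2.21469504e-01]), 'tcp_rot': array([-2.22055581, -2.22053835,  0.00224191]), 'ft_force': array([0.4961353 , 0.75944907, 0.41532001]), 'wrist_torque': array([ 0.02586175, -0.02121097, -0.05314832]), 'gripper_width': 0.08696082944909206}
{'pixels': 0, 'fx': 419.8159791961465, 'fy': 419.8159791961465, 'cx': 277.67679546003023, 'cy': 213.14983013833833, 'position': array([ 0.93593948, -0.67160044,  0.8167212 ]), 'attitude': array([0.75969293, 0.24949277, 0.60311554])}
{'pixels': 0, 'fx': 462.2945678654775, 'fy': 462.2945678654775, 'cx': 277.6180176904896, 'cy': 203.8707360703745, 'position': array([0.30105044, 0.91379667, 1.04900636]), 'attitude': array([ 0.12199608, -1.11082248, -2.77397918])}
{'pixels': 0, 'fx': 368.76498119206997, 'fy': 368.76498119206997, 'cx': 281.6136510798332, 'cy': 209.89895085429941, 'position': array([0.6502482 , 0.07974475, 0.38439812]), 'attitude': array([-2.93759103e-01,  2.14399185e-03, -3.94211224e-05])}
```

View pics/scene0.png

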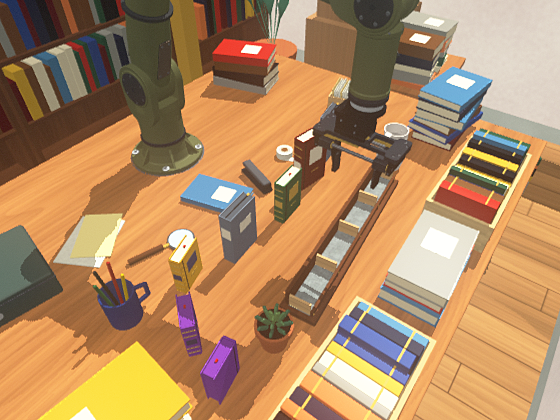

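View pics/side0.png

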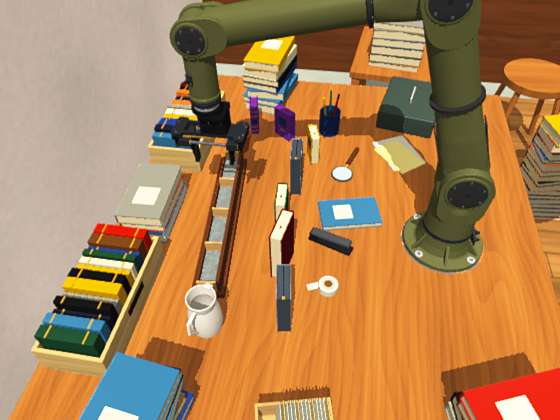

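View pics/wrist0.png

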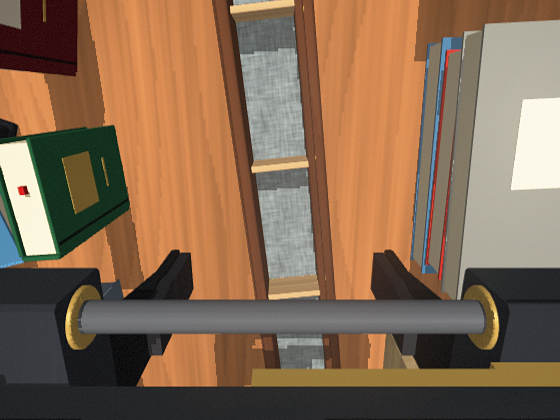

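Jug is at the +y end (side 203,310) and the plant at the −y end (scene 272,325), so from +y the order is maroon, full box, green, yellow. Two purple look-alikes stand at scene (188,325) and (220,368). I'm enlarging the crops now.

```bash
cat > h.py <<'E'
import cv2,numpy as np
from scipy.spatial.transform import Rotation as R
from bench import *
def grab(n,fn=None):
    c=read_camera(n)
    if fn: cv2.imwrite(f"pics/{fn}.png",cv2.cvtColor(c["pixels"],cv2.COLOR_RGB2BGR))
    return c
def proj(c,P):
    P=np.atleast_2d(P); q=(P-c["position"])@R.from_rotvec(c["attitude"]).as_matrix()
    return np.c_[c["cx"]+c["fx"]*q[:,0]/-q[:,2], c["cy"]+c["fy"]*-q[:,1]/-q[:,2]]
def unproj(c,uv,z):
    uv=np.atleast_2d(uv).astype(float)
    d=np.c_[(uv[:,0]-c["cx"])/c["fx"],-(uv[:,1]-c["cy"])/c["fy"],-np.ones(len(uv))]@R.from_rotvec(c["attitude"]).as_matrix().T
    t=(z-c["position"][2])/d[:,2]
    return c["position"]+t[:,None]*d
def crop(fn,x0,y0,w,h,s,out):
    im=cv2.imread(f"pics/{fn}.png")[y0:y0+h,x0:x0+w]
    im=cv2.resize(im,None,fx=s,fy=s,interpolation=cv2.INTER_CUBIC)
    for k in range(0,w,20):
        if (x0+k)%20: continue
    for k in range(x0-x0%20+20,x0+w,20): cv2.putText(im,str(k),((k-x0)*s,10),0,.35,(0,0,255),1); cv2.line(im,((k-x0)*s,12),((k-x0)*s,18),(0,0,255),1)
    for k in range(y0-y0%20+20,y0+h,20): cv2.putText(im,str(k),(0,(k-y0)*s+4),0,.35,(0,0,255),1); cv2.line(im,(24,(k-y0)*s),(30,(k-y0)*s),(0,0,255),1)
    cv2.imwrite(f"pics/{out}.png",im)
E
python3 - <<'E'
from h import *
crop("scene0",155,110,190,150,4,"s0a"); crop("scene0",155,220,190,140,4,"s0b")
crop("side0",235,80,120,140,4,"d0a"); crop("side0",180,180,160,160,4,"d0b")
E
```

```text
(no output)
```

View pics/s0a.png

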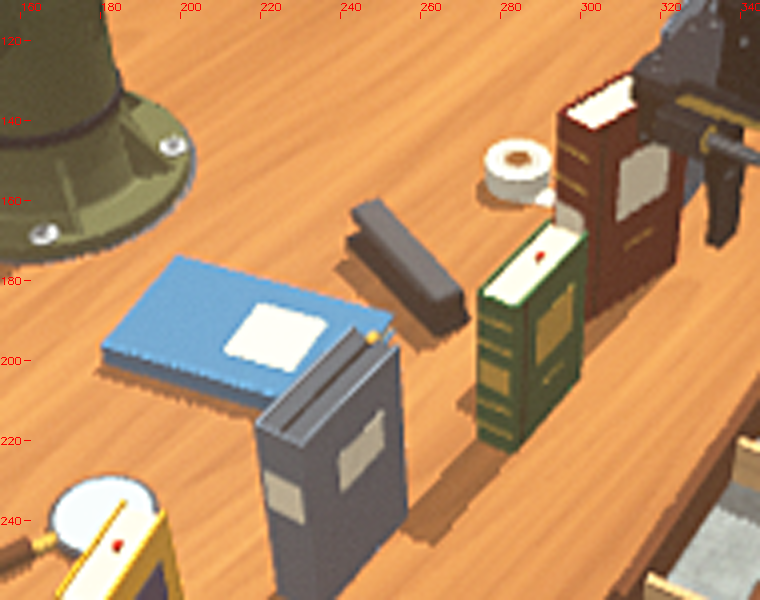

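View pics/s0b.png

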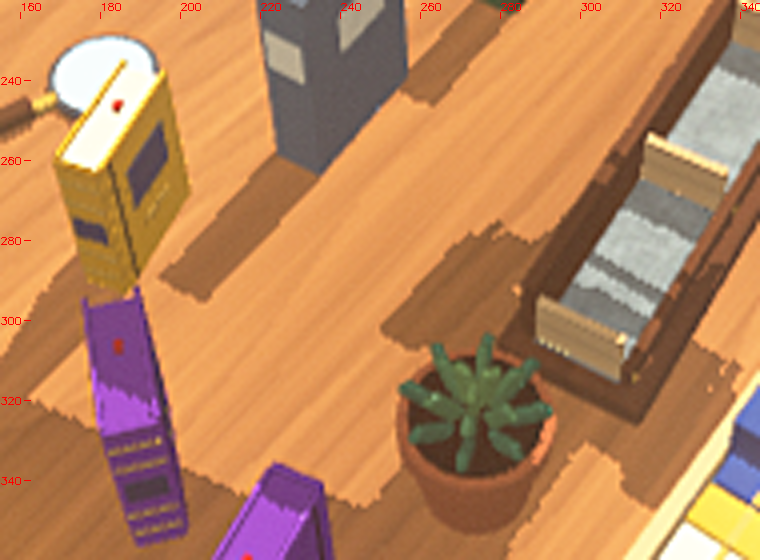

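View pics/d0a.png

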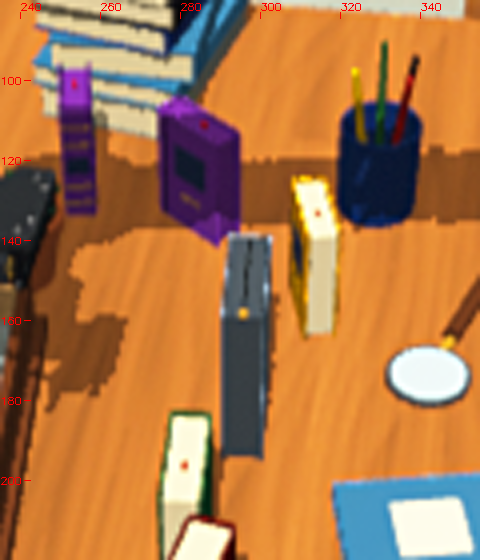

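View pics/d0b.png

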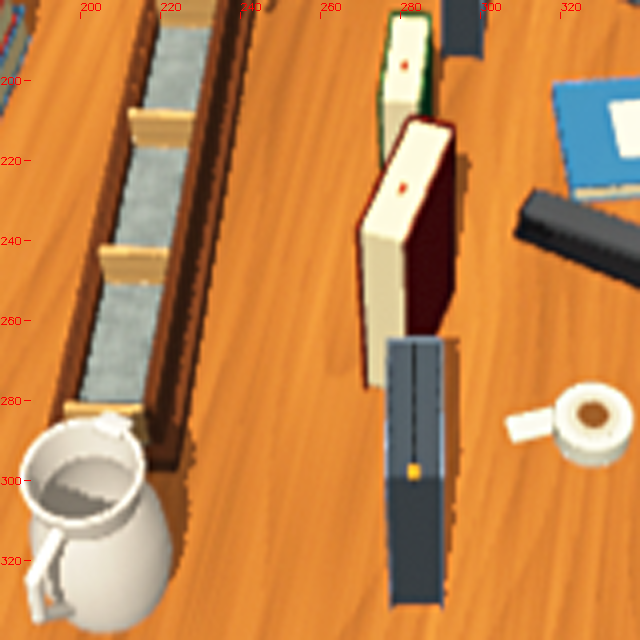

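```bash
cat > fit.py <<'E'
from h import *
from scipy.optimize import least_squares
S=grab("scene");D=grab("side")
def corners(t,w,h):
    d={}
    for n,(a,b) in dict(A=(1,-1),B=(1,1),C=(-1,1),D=(-1,-1)).items():
        d[n]=(a*t/2,b*w/2,h); d[n.lower()]=(a*t/2,b*w/2,0)
    return d
def fit(loc,obs,x0):
    def res(p,raw=False):
        c,s=np.cos(p[2]),np.sin(p[2]); r=[]
        for cam,key,u,v in obs:
            l=loc[key] if isinstance(key,str) else key
            P=[p[0]+c*l[0]-s*l[1],p[1]+s*l[0]+c*l[1],l[2]]
            r.append(proj(cam,P)[0]-(u,v))
        return np.ravel(r)
    o=least_squares(res,x0,loss="soft_l1",f_scale=1.)
    return o.x,np.round(res(o.x).reshape(-1,2),1)
E
cat > fit0.py <<'E'
from fit import *
def o(cam,s): 
    return [(cam,)+(k[0],)+tuple(map(float,k[1:].split(","))) for k in s.split()]
objs=dict(
box1=((.034,.098,.152),o(S,"A230,221.2 B255,196.5 C243.7,192.5 D219.2,215.5 a234.5,264 b256.7,238.7 d224.5,258.7")+o(D,"B290.5,157 C301.5,157 D302.7,139.2 A292.5,139.2 b290.5,193 c300.5,194.5")),
box2=((.034,.098,.152),o(D,"B277,299.2 C290.7,299.2 A276.7,264.5 D290.7,264.5 b277.5,331.2 c290.5,331.2")),
green=((.031,.09,.132),o(S,"A284.2,186.2 B301.7,169.2 C292,165 D274.5,181.7 a283.2,223 b300.2,204.5 d275,220")+o(D,"B276.2,204.5 C287,205.2 A278,183 D287.7,183.5")),
maroon=((.034,.104,.172),o(S,"A306.2,142.5 D294.2,138 C313,128 a304.5,189.2 b324.2,176.2")+o(D,"A282.5,208.7 D293.7,211.2 C282,240 B269.5,238 b271.7,276.7")),
yellow=((.029,.08,.112),o(S,"A182,261.2 D169.2,258.7 C185.7,235.5 B196.2,238 a188.5,292 b202.2,267.5 d177,290")+o(D,"A308.2,124.5 D316.2,124.5 B310.7,132.5 C319.2,133.2 b311.2,162.5 c318.2,163")))
for n,(d,ob) in objs.items():
    x,r=fit(corners(*d),ob,[.5,0,0]); print(n,np.round(x,4),r.tolist())
L=[(D,(.026,.13,.056),205.5,241.7),(D,(-.026,.13,.056),222.5,241.7),(D,(.026,0,.056),211.7,207),(D,(-.026,0,.056),228.5,207),(D,(.026,.26,.056),196.2,280.7),(D,(-.026,.26,.056),216.2,282),
(S,(-.026,-.26,.056),289.5,294.2),(S,(.026,-.26,.056),312,306.2),(S,(-.026,-.13,.056),316.2,253.2),(S,(.026,-.13,.056),337,265),(S,(.045,-.273,0),315,325.5)]
x,r=fit({},L,[.65,0,0]);print("ledge",np.round(x,4),r.tolist())
for cam,n in((S,"scene0"),(D,"side0")):
    im=cv2.imread(f"pics/{n}.png")
    for k in objs:
        pass
print("jug",unproj(D,[(204,331)],0),"plant",unproj(S,[(273,350)],0))
E
python3 fit0.py
```

```text
box1 [ 0.4491 -0.1707  0.0915] [[-0.2, -0.0], [-0.6, -1.1], [-1.2, -2.1], [-1.8, -0.0], [0.3, 0.2], [-0.0, -0.1], [-0.9, -0.2], [-1.2, 1.0], [-0.7, 1.4], [-0.5, -1.4], [-1.2, -1.8], [-1.1, 1.2], [-0.5, 0.1]]
box2 [0.4082 0.3115 0.1586] [[-1.0, -0.1], [0.5, -0.1], [-0.1, -0.9], [0.1, -0.9], [-0.2, 1.1], [0.5, 1.1]]
green [0.4655 0.0097 0.0909] [[-0.1, -0.1], [0.1, -2.6], [-0.6, -2.3], [-1.0, 0.2], [0.4, 0.1], [-0.3, -1.1], [-1.2, -1.2], [-2.2, 0.1], [-1.7, -0.1], [-1.3, -1.0], [-0.3, -1.1]]
maroon [ 0.4392  0.1555 -0.0991] [[-2.1, -0.5], [0.1, -1.0], [5.5, -7.0], [-3.0, 1.7], [-0.8, -2.2], [-2.2, -1.0], [-0.7, -1.1], [0.6, 0.3], [-0.3, -0.4], [-0.5, 1.2]]
yellow [ 0.4127 -0.3131  0.3277] [[-1.6, 1.7], [-1.0, 1.0], [-0.6, -2.2], [0.5, -1.8], [-0.2, 1.2], [0.8, -0.6], [-0.0, -0.0], [-2.0, -0.4], [-1.6, -1.3], [0.4, 6.3], [0.6, 4.6], [-1.2, 2.3], [0.1, 0.8]]
ledge [0.6467 0.0203 0.116 ] [[-1.1, -0.4], [0.6, 0.1], [-0.1, 0.2], [0.5, 0.6], [-0.0, -0.2], [-0.0, -0.8], [0.3, 0.1], [-0.5, -1.5], [0.3, 0.5], [-0.1, -2.6], [0.2, 1.7]]
jug [[0.59860599 0.38825578 0.        ]] plant [[ 0.68106214 -0.3420222   0.        ]]
```

```bash
cat > tri.py <<'E'
from fit import *
def tri(a,b):
    f=lambda p:np.r_[proj(S,p)[0]-a,proj(D,p)[0]-b]
    o=least_squares(f,[.6,0,.1]); return np.round(o.x,3),round(o.cost,1)
print("grey -y robot corner",tri((385,285),(187,170)),"other",tri((428,213),(175,228)))
print("purple1 top centre(red dot)",tri((184.5,306),(286,111)))
print("purple2 dot",tri((217,360),(253.5,101)))
print("yellow dot",tri((184.3,246.3),(314,133)), "green dot",tri((290,174),(281,196)))
print("mug rim?",unproj(S,[(123,325)],0),unproj(D,[(329,135)],0))
for cam,n in((S,"scene0"),(D,"side0")):
    im=cv2.imread(f"pics/{n}.png"); im=cv2.resize(im,None,fx=1.4,fy=1.4)
    def box(t,w,h,x,y,a,z=0):
        cs=np.array([[i*t/2,j*w/2] for i,j in((1,-1),(1,1),(-1,1),(-1,-1))])@np.array([[np.cos(a),np.sin(a)],[-np.sin(a),np.cos(a)]])+[x,y]
        for zz in(z,z+h): cv2.polylines(im,[np.int32(1.4*proj(cam,np.c_[cs,[zz]*4]))],True,(0,255,255) if zz==z else (0,255,0),1)
    box(.034,.098,.152,.4491,-.1707,.0915);box(.034,.098,.152,.4082,.3115,.1586)
    box(.031,.09,.132,.4655,.0097,.0909);box(.034,.104,.172,.4392,.1555,-.0991);box(.029,.08,.112,.4127,-.3131,.3277)
    box(.09,.546,.034,.6467,.0203,.116)
    cv2.imwrite(f"pics/ov_{n}.png",im)
E
python3 tri.py
```

```text
grey -y robot corner (array([ 0.801, -0.109,  0.068]), np.float64(11.7)) other (array([0.776, 0.139, 0.075]), np.float64(108.7))
purple1 top centre(red dot) (array([ 0.52 , -0.415,  0.108]), np.float64(0.1))
purple2 dot (array([ 0.646, -0.46 ,  0.108]), np.float64(0.2))
yellow dot (array([ 0.409, -0.306,  0.108]), np.float64(0.1)) green dot (array([0.465, 0.017, 0.128]), np.float64(0.3))
mug rim? [[ 0.38410992 -0.48951694  0.        ]] [[ 0.36500915 -0.4436962   0.        ]]
```

View pics/ov_scene0.png

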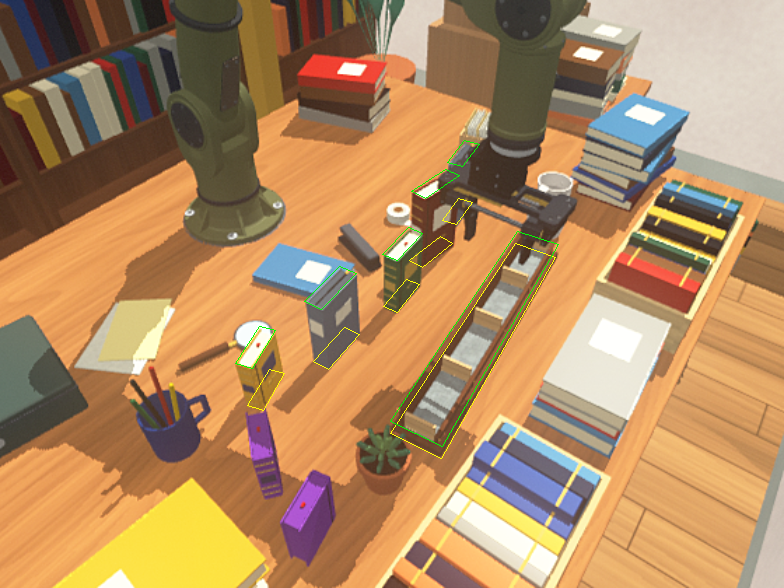

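View pics/ov_side0.png

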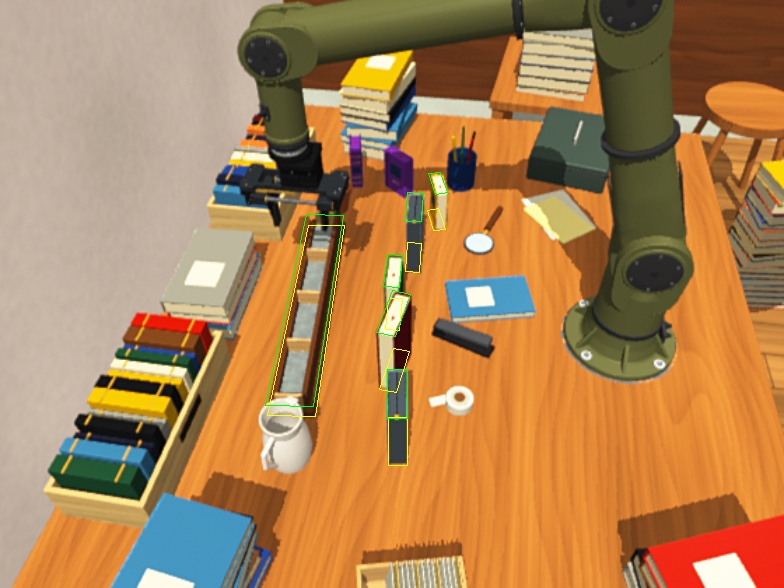

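Overlays match. Candidates: mustard book at scene (184,250) has the yellow cover and dark blue panel; (188,325) and (220,368) are the purple look-alikes and stay. Moving over the first grey box.

```bash
cat >> h.py <<'E'
def tgt(x,y,z,yaw):
    s=state(); R0=R.from_rotvec(s["tcp_rot"])
    yv=np.array([np.cos(yaw),np.sin(yaw),0]); zv=np.array([0,0,-1.])
    Rt=R.from_matrix(np.c_[np.cross(yv,zv),yv,zv])
    tr=R0.inv().apply(np.array([x,y,z])-s["tool_pos"])/.025
    tu=np.degrees((R0.inv()*Rt).as_rotvec())
    print("t=%.1f"%s["clock"],"travel",np.round(tr,2),"turn",np.round(tu,1),"pos",np.round(s["tool_pos"],4),"F",np.round(s["ft_force"],2),"w",round(s["gripper_width"],4))
E
python3 -c "
from h import *
tgt(.449,-.171,.215,.0915)"
```

```text
t=0.3 travel [-6.84 -8.04  0.3 ] turn [-0.   0.  -5.2] pos [ 0.6499 -0.      0.2223] F [ 0.48 -0.4  -0.31] w 0.0868
```

Emit:
{"api": "step_arm", "payload": {"travel": [[-6.84, -8.04, 0.3], [-6.84, -8.04, 0.3], [-6.84, -8.04, 0.3], [-6.84, -8.04, 0.3], [-6.84, -8.04, 0.3], [-6.84, -8.04, 0.3], [-6.84, -8.04, 0.3], [-6.84, -8.04, 0.3], [-6.84, -8.04, 0.3]], "turn": [[0, 0, -5.2], [0, 0, -5.2], [0, 0, -5.2], [0, 0, -5.2], [0, 0, -5.2], [0, 0, -5.2], [0, 0, -5.2], [0, 0, -5.2], [0, 0, -5.2]], "grip": [1, 1, 1, 1, 1, 1, 1, 1, 1], "squeeze": 20}}

```text
clock: 1.25
tool_pos: [0.4504, -0.1693, 0.2149]
tcp_rot: [-2.115, -2.323, -0.0]
ft_force: [0.8, -0.8, 0.3]
gripper_width: 0.0871
```

```bash
python3 -c "
from h import *
tgt(.449,-.171,.108,.0915)
c=grab('wrist','w1')
grab('side','d1')
def bx(t,w,h,x,y,a):
    cs=np.array([[i*t/2,j*w/2] for i,j in((1,-1),(1,1),(-1,1),(-1,-1))])@np.array([[np.cos(a),np.sin(a)],[-np.sin(a),np.cos(a)]])+[x,y]
    return proj(c,np.c_[cs,[h]*4])
im=cv2.imread('pics/w1.png')
for b in [(.034,.098,.152,.4491,-.1707,.0915),(.031,.09,.132,.4655,.0097,.0909)]: cv2.polylines(im,[np.int32(bx(*b))],True,(0,255,0),1)
cv2.imwrite('pics/w1o.png',im)
"
```

```text
t=1.2 travel [-0.06 -0.06  4.28] turn [ 0.  -0.   0.1] pos [ 0.4504 -0.1693  0.2149] F [ 0.84 -0.82  0.32] w 0.0871
```

View pics/w1o.png

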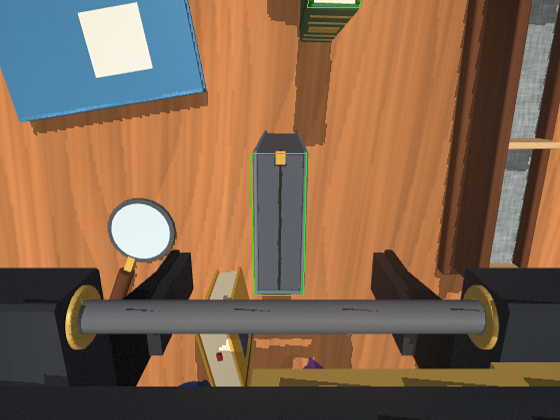

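The box top (255–307, 153–295) lies on the predicted outline, centred between the fingers. Descending and gripping.

Emit:
{"api": "step_arm", "payload": {"travel": [[-0.06, -0.06, 1.3], [-0.06, -0.06, 2.6], [-0.06, -0.06, 3.6], [-0.06, -0.06, 4.28], [-0.06, -0.06, 4.28], [-0.06, -0.06, 4.28], [-0.06, -0.06, 4.28], [-0.06, -0.06, 4.28], [-0.06, -0.06, 4.28], [-0.06, -0.06, 4.28]], "turn": [[0, 0, 0], [0, 0, 0], [0, 0, 0], [0, 0, 0], [0, 0, 0], [0, 0, 0], [0, 0, 0], [0, 0, 0], [0, 0, 0], [0, 0, 0]], "grip": [1, 1, 1, 1, 0.5, 0.4, 0.3, 0.2, 0.2, 0.2], "squeeze": 20}}

```text
clock: 2.35
tool_pos: [0.449, -0.1713, 0.1083]
tcp_rot: [2.115, 2.323, 0.0]
ft_force: [1.0, 0.1, -0.4]
gripper_width: 0.0471
```

Emit:
{"api": "step_arm", "payload": {"travel": [[0, 0, 0], [0, 0, -0.2], [0, 0, -0.6], [0, 0, -1], [0, 0, -1.2], [0, 0, -1.2], [0, 0, -1.2], [0, 0, -1.2], [0, 0, -1.2], [0, 0, -1.2]], "turn": [[0, 0, 0], [0, 0, 0], [0, 0, 0], [0, 0, 0], [0, 0, 0], [0, 0, 0], [0, 0, 0], [0, 0, 0], [0, 0, 0], [0, 0, 0]], "grip": [0.2, 0.2, 0.2, 0.2, 0.2, 0.2, 0.2, 0.2, 0.2, 0.2]}}

```text
clock: 3.35
tool_pos: [0.4488, -0.1713, 0.138]
tcp_rot: [-2.115, -2.323, 0.0]
ft_force: [0.8, 0.0, -1.4]
gripper_width: 0.0338
```

```bash
python3 -c "
from h import *
tgt(.449,-.171,.108,.0915)
c=grab('scene','s2');tgt(.449,-.171,.108,.0915)
grab('side','d2');tgt(.449,-.171,.108,.0915)"
```

```text
t=3.4 travel [0.01 0.01 1.2 ] turn [-0.  -0.   0.1] pos [ 0.4488 -0.1713  0.138 ] F [ 0.83  0.02 -1.41] w 0.0338
t=3.4 travel [0.01 0.01 1.2 ] turn [-0.  -0.   0.1] pos [ 0.4488 -0.1712  0.138 ] F [ 1.05 -0.19 -1.26] w 0.0338
t=3.5 travel [0.01 0.01 1.2 ] turn [0.  0.  0.1] pos [ 0.4489 -0.1712  0.1381] F [ 0.18 -0.16 -1.45] w 0.0339
```

View pics/s2.png

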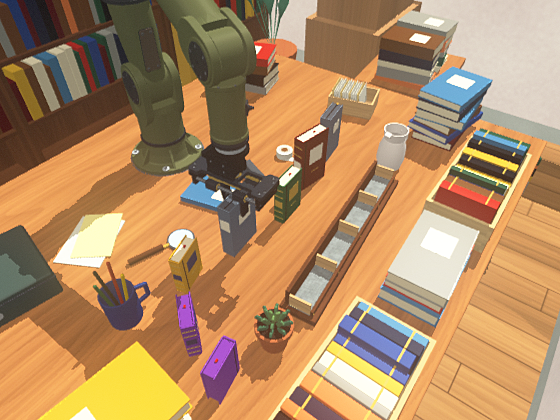

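Width 0.034 m and Fz is about −1.4 N (a shift of ~1.3 N). The picture shows it lifted clear (bottom near scene (236,252)). That fits the empty box (0.13 kg), since the full one would read about 4.2 N. Setting it back gently.

Emit:
{"api": "step_arm", "payload": {"travel": [[0, 0, 0.4], [0, 0, 0.8], [0, 0, 1.0], [0, 0, 1.08], [0, 0, 1.08]], "turn": [[0, 0, 0], [0, 0, 0], [0, 0, 0], [0, 0, 0], [0, 0, 0]], "grip": [0.2, 0.2, 0.2, 0.2, 0.2]}}

```text
clock: 3.95
tool_pos: [0.4488, -0.1712, 0.1108]
tcp_rot: [-2.115, -2.323, 0.0]
ft_force: [0.6, -0.2, -0.5]
gripper_width: 0.0337
```

Emit:
{"api": "step_arm", "payload": {"travel": [[0, 0, 0.06], [0, 0, 0.06]], "turn": [[0, 0, 0], [0, 0, 0]], "grip": [0.2, 0.2]}}

```text
clock: 4.15
tool_pos: [0.4492, -0.1713, 0.1106]
tcp_rot: [2.115, 2.323, 0.0]
ft_force: [-3.2, 1.0, 6.2]
gripper_width: 0.0341
```

Emit:
{"api": "step_arm", "payload": {"travel": [[0, 0, 0.05], [0, 0, 0.05]], "turn": [[0, 0, 0], [0, 0, 0]], "grip": [0.2, 0.2]}}

```text
clock: 4.35
tool_pos: [0.4492, -0.1714, 0.1106]
tcp_rot: [2.115, 2.323, 0.0]
ft_force: [-2.6, 0.8, 7.7]
gripper_width: 0.0339
```

Firm contact at 0.1106. Releasing.

Emit:
{"api": "step_arm", "payload": {"travel": [[0, 0, -0.04], [0, 0, -0.04], [0, 0, -0.04], [0, 0, -0.04], [0, 0, -0.04], [0, 0, -1], [0, 0, -2.5], [0, 0, -4], [0, 0, -5.6], [0, 0, -5.6]], "turn": [[0, 0, 0], [0, 0, 0], [0, 0, 0], [0, 0, 0], [0, 0, 0], [0, 0, 0], [0, 0, 0], [0, 0, 0], [0, 0, 0], [0, 0, 0]], "grip": [0.5, 0.7, 1, 1, 1, 1, 1, 1, 1, 1]}}

```text
clock: 5.35
tool_pos: [0.4522, -0.1724, 0.2565]
tcp_rot: [2.109, 2.316, 0.007]
ft_force: [-0.1, -0.1, -0.1]
gripper_width: 0.0867
```

```bash
python3 -c "
from h import *
tgt(.408,.3115,.245,.1586)"
```

```text
t=5.3 travel [19.44  0.04  0.38] turn [ 0.6  0.2 -3.7] pos [ 0.4522 -0.1724  0.2565] F [-0.08 -0.09 -0.12] w 0.0867
```

Emit:
{"api": "step_arm", "payload": {"travel": [[19.44, 0.04, 0.38], [19.44, 0.04, 0.38], [19.44, 0.04, 0.38], [19.44, 0.04, 0.38], [19.44, 0.04, 0.38], [19.44, 0.04, 0.38], [19.44, 0.04, 0.38], [19.44, 0.04, 0.38], [19.44, 0.04, 0.38], [19.44, 0.04, 0.38]], "turn": [[0.6, 0.2, -3.7], [0.6, 0.2, -3.7], [0.6, 0.2, -3.7], [0.6, 0.2, -3.7], [0.6, 0.2, -3.7], [0.6, 0.2, -3.7], [0.6, 0.2, -3.7], [0.6, 0.2, -3.7], [0.6, 0.2, -3.7], [0.6, 0.2, -3.7]], "grip": [1, 1, 1, 1, 1, 1, 1, 1, 1, 1]}}

```text
clock: 6.35
tool_pos: [0.4063, 0.3152, 0.2446]
tcp_rot: [-2.034, -2.393, 0.001]
ft_force: [0.1, -0.2, -1.1]
gripper_width: 0.087
```

```bash
python3 -c "
from h import *
tgt(.408,.3115,.245,.1586)"
```

```text
t=6.3 travel [-0.16  0.04 -0.02] turn [-0.1 -0.   0.2] pos [0.4063 0.3152 0.2446] F [ 0.14 -0.16 -1.12] w 0.087
```

```bash
cat >> h.py <<'E'
OBJ=dict(box1=(.034,.098,.152,.4491,-.1707,.0915),box2=(.034,.098,.152,.4082,.3115,.1586),green=(.031,.09,.132,.4655,.0097,.0909),maroon=(.034,.104,.172,.4392,.1555,-.0991),yellow=(.029,.08,.112,.4127,-.3131,.3277))
def wov(fn,objs=OBJ,name="wrist",L=None):
    c=grab(name,fn); im=cv2.imread(f'pics/{fn}.png')
    for t,w,h,x,y,a in objs.values():
        cs=np.array([[i*t/2,j*w/2] for i,j in((1,-1),(1,1),(-1,1),(-1,-1))])@np.array([[np.cos(a),np.sin(a)],[-np.sin(a),np.cos(a)]])+[x,y]
        cv2.polylines(im,[np.int32(proj(c,np.c_[cs,[h]*4]))],True,(0,255,0),1)
    if L:
        x,y,a=L; M=np.array([[np.cos(a),-np.sin(a)],[np.sin(a),np.cos(a)]])
        for k in(-.26,-.13,0,.13,.26):
            p=np.array([[-.026,k-.003],[.026,k-.003],[.026,k+.003],[-.026,k+.003]])@M.T+[x,y]
            cv2.polylines(im,[np.int32(np.round(proj(c,np.c_[p,[.056]*4])))],True,(255,255,0),1)
    cv2.imwrite(f'pics/{fn}.png',im); return c
E
python3 -c "
from h import *
wov('w3')"
```

```text
(no output)
```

View pics/w3.png

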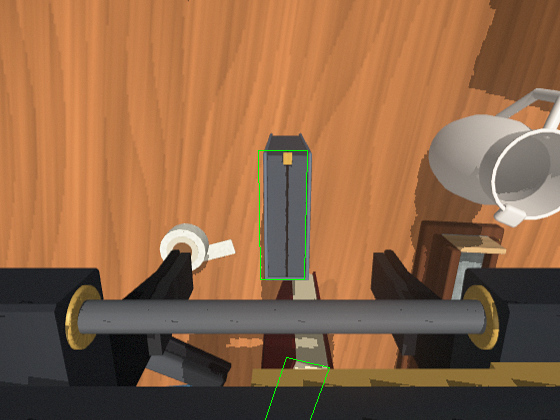

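Second box top (262–311,150–279) is ~3 px (2 mm) +x of the prediction, so I correct that and descend.

Emit:
{"api": "step_arm", "payload": {"travel": [[-0.16, 0.12, 1.6], [-0.16, 0.12, 3.2], [-0.16, 0.12, 4.5], [-0.16, 0.12, 5.4], [-0.16, 0.12, 5.46], [-0.16, 0.12, 5.46], [-0.16, 0.12, 5.46], [-0.16, 0.12, 5.46], [-0.16, 0.12, 5.46], [-0.16, 0.12, 5.46]], "turn": [[0, 0, 0.2], [0, 0, 0.2], [0, 0, 0.2], [0, 0, 0.2], [0, 0, 0.2], [0, 0, 0.2], [0, 0, 0.2], [0, 0, 0.2], [0, 0, 0.2], [0, 0, 0.2]], "grip": [1, 1, 1, 1, 0.5, 0.4, 0.3, 0.2, 0.2, 0.2], "squeeze": 25}}

```text
clock: 7.4
tool_pos: [0.4082, 0.318, 0.1086]
tcp_rot: [-2.03, -2.393, -0.005]
ft_force: [0.2, -1.7, -0.4]
gripper_width: 0.0466
```

Emit:
{"api": "step_arm", "payload": {"travel": [[0, 0, 0], [0, 0, 0], [0, 0, 0], [0, 0, 0]], "turn": [[0, 0, 0], [0, 0, 0], [0, 0, 0], [0, 0, 0]], "grip": [0.2, 0.2, 0.2, 0.2]}}

```text
clock: 7.8
tool_pos: [0.4085, 0.3182, 0.109]
tcp_rot: [-2.03, -2.393, -0.006]
ft_force: [0.8, 0.1, 2.0]
gripper_width: 0.0339
```

Emit:
{"api": "step_arm", "payload": {"travel": [[0, 0, -0.3], [0, 0, -0.8], [0, 0, -1.6], [0, 0, -2.6], [0, 0, -3.8], [0, 0, -4.2], [0, 0, -4.2], [0, 0, -4.2]], "turn": [[0, 0, 0], [0, 0, 0], [0, 0, 0], [0, 0, 0], [0, 0, 0], [0, 0, 0], [0, 0, 0], [0, 0, 0]], "grip": [0.2, 0.2, 0.2, 0.2, 0.2, 0.2, 0.2, 0.2]}}

```text
clock: 8.6
tool_pos: [0.408, 0.3171, 0.2128]
tcp_rot: [-2.03, -2.392, -0.004]
ft_force: [-0.3, -1.1, -5.3]
gripper_width: 0.0341
```

```bash
python3 -c "
from h import *
tgt(.55,.31,.213,.1586)
c=grab('scene','s4');tgt(.449,-.171,.108,.0915)
"
```

```text
t=8.6 travel [-1.2   5.56 -0.02] turn [-0.1 -0.3  0.3] pos [0.408  0.3171 0.2128] F [-0.29 -1.15 -5.27] w 0.0341
t=8.7 travel [-19.54  -1.54   4.09] turn [-0.1 -0.2  4.1] pos [0.4077 0.3168 0.2123] F [ 0.7  -0.24 -4.64] w 0.034
```

View pics/s4.png

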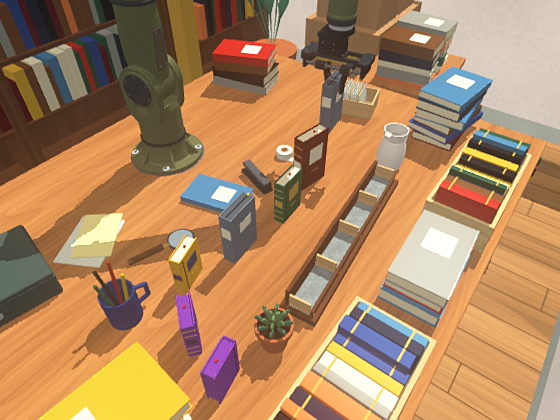

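Fz is about −4.9 N at width 0.034 with the box clear of the table, so this is the full one. Before placing I'm refining the ledge pose, which is now unobstructed, and checking the joints.

```bash
python3 -c "
from h import *
print(np.round(state()['q'],2))
crop('s4',280,160,130,170,4,'s4a'); crop('d2',190,130,70,170,4,'d2a')
"
```

```text
[-0.19  0.07 -0.54  1.78  0.03  1.3  -0.57]
```

View pics/s4a.png

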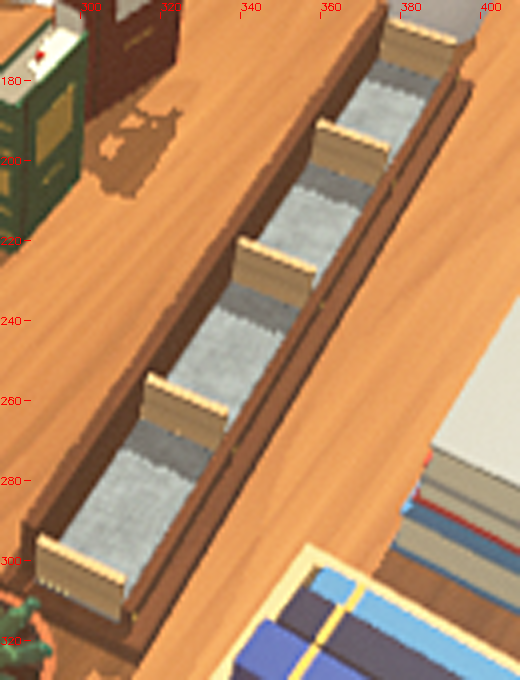

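View pics/d2a.png

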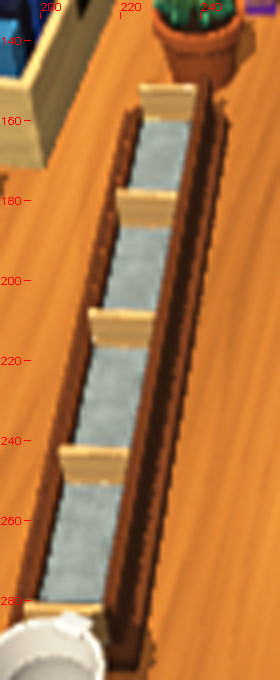

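Run:
```python
from fit import *
s=[(387,24,461,49),(317,122,389,152),(240,240,315,271),(148,376,228,411),(38,537,124,580)]
d=[(142,87),(118,191),(90,311),(60,447),(25,605)]
L=[]
for k,(a,b,c,e) in zip((.26,.13,0,-.13,-.26),s):
    L+=[(S,(-.026,k,.056),280+a/4-.4,160+b/4-.4),(S,(.026,k,.056),280+c/4-.4,160+e/4-.4)]
Ls=list(L)
Ld=[(D,(.026,k,.056),190+a/4-.4,130+b/4-.4) for k,(a,b) in zip((-.26,-.13,0,.13,.26),d)]
for l in (Ls,Ld,Ls+Ld):
    x,r=fit({},l,[.65,0,.1]);print("ledge",np.round(x,4),r.tolist())
c,s_=np.cos(x[2]),np.sin(x[2])
for k in (.195,.065,-.065,-.195): print(k,np.round([x[0]-s_*k,x[1]+c*k],4))
```

```text
ledge [0.6482 0.0192 0.1033] [[0.6, -1.2], [-0.7, -1.7], [0.6, -0.0], [0.8, -0.9], [-0.1, 0.0], [0.3, -0.1], [-0.4, 0.3], [-0.1, 0.5], [-0.2, 0.4], [-0.2, 0.3]]
ledge [0.6444 0.0212 0.1039] [[-0.1, -0.4], [-0.0, 0.1], [0.2, 0.1], [0.0, 0.2], [-0.1, -0.1]]
ledge [0.6471 0.0197 0.1057] [[0.1, -1.5], [-1.2, -2.0], [0.3, -0.3], [0.4, -1.3], [-0.4, -0.3], [-0.0, -0.4], [-0.5, 0.0], [-0.3, 0.2], [-0.3, 0.1], [-0.2, -0.1], [-0.9, -0.7], [-0.8, -0.3], [-0.6, -0.4], [-0.7, -0.3], [-0.8, -0.7]]
0.195 [0.6265 0.2137]
0.065 [0.6402 0.0844]
-0.065 [ 0.654  -0.0449]
-0.195 [ 0.6677 -0.1742]
```

```bash
python3 -c "
from h import *
tgt(.6395,.0904,.29,.1057)"
```

```text
t=8.8 travel [-10.44   7.66  -3.17] turn [-0.1 -0.2  3.3] pos [0.4077 0.3169 0.2122] F [-1.28 -0.47 -4.42] w 0.0339
```

Emit:
{"api": "step_arm", "payload": {"travel": [[0, 0, -1.2], [-0.2, 0.2, -2.5], [-1, 0.8, -3.17], [-2.2, 1.6, -3.17], [-3.6, 2.7, -3.17], [-5.1, 3.8, -3.17], [-6.6, 4.9, -3.17], [-8, 5.9, -3.17], [-9.3, 6.8, -3.17], [-10.1, 7.4, -3.17]], "turn": [[0, 0, 0], [0, 0, 0], [0, 0, 0.5], [0, 0, 1], [0, 0, 1.5], [0, 0, 2], [0, 0, 2.5], [0, 0, 3], [0, 0, 3.3], [-0.1, -0.2, 3.3]], "grip": [0.2, 0.2, 0.2, 0.2, 0.2, 0.2, 0.2, 0.2, 0.2, 0.2]}}

```text
clock: 9.75
tool_pos: [0.6333, 0.093, 0.2876]
tcp_rot: [-2.105, -2.33, 0.005]
ft_force: [-0.7, -0.7, -4.1]
gripper_width: 0.0339
```

```bash
python3 -c "
from h import *
tgt(.6395,.0904,.24,.1057)"
```

```text
t=9.8 travel [-0.13  0.24  1.9 ] turn [-0.2  0.1 -0.3] pos [0.6333 0.093  0.2876] F [-0.74 -0.73 -4.08] w 0.0339
```

Emit:
{"api": "step_arm", "payload": {"travel": [[-0.13, 0.24, 1], [-0.13, 0.24, 1.9], [-0.13, 0.24, 2.6], [-0.13, 0.24, 2.9], [-0.13, 0.24, 2.9], [-0.13, 0.24, 2.9]], "turn": [[-0.2, 0.1, -0.3], [-0.2, 0.1, -0.3], [-0.2, 0.1, -0.3], [-0.2, 0.1, -0.3], [-0.2, 0.1, -0.3], [-0.2, 0.1, -0.3]], "grip": [0.2, 0.2, 0.2, 0.2, 0.2, 0.2]}}

```text
clock: 10.35
tool_pos: [0.6396, 0.0905, 0.2155]
tcp_rot: [2.1, 2.337, 0.001]
ft_force: [0.0, -0.1, -4.5]
gripper_width: 0.0339
```

```bash
python3 -c "
from h import *
tgt(.6395,.0904,.135,.1057)
wov('w5',{},L=(.6471,.0197,.1057));grab('scene','s5');grab('side','d5')
crop('s5',290,120,130,130,4,'s5a'); crop('d5',170,120,130,150,4,'d5a')"
```

```text
t=10.3 travel [-0.   -0.01  3.22] turn [ 0.  -0.   0.1] pos [0.6396 0.0905 0.2155] F [ 0.04 -0.05 -4.5 ] w 0.0339
```

View pics/w5.png

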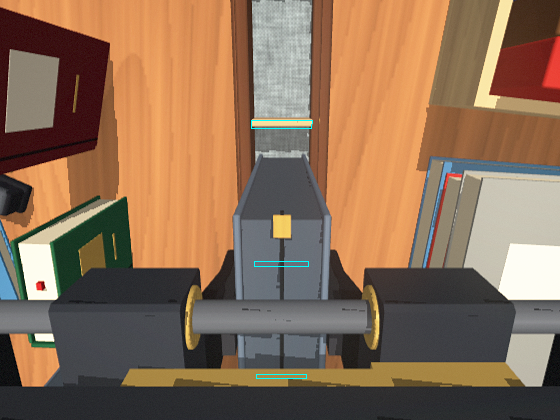

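View pics/s5a.png

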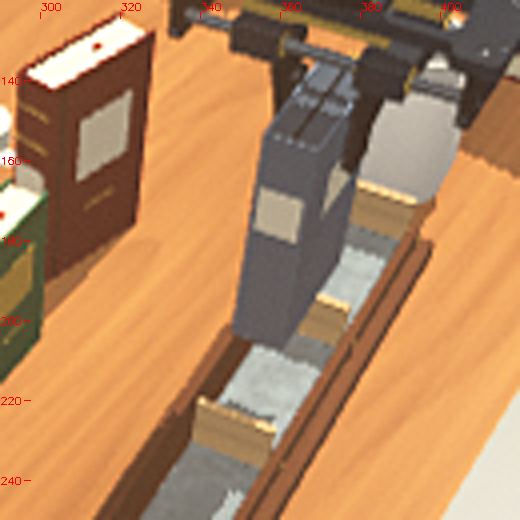

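View pics/d5a.png

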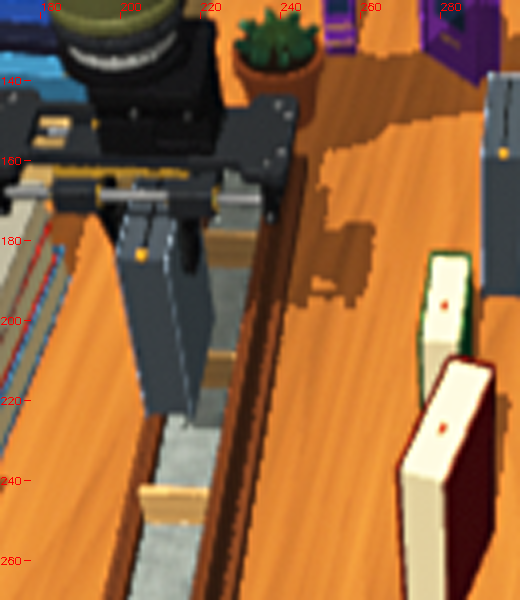

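Ledge prediction matches the fins (≤1 px at (282,124)). I'm checking the held box's corners.

```bash
python3 -c "
from fit import *
print(unproj(S,[(360,206.4),(348,202.8)],.1065)); 
print(unproj(D,[(205.5,222.6),(217.5,225.5)],.1065))
a=.1057;M=np.array([[np.cos(a),-np.sin(a)],[np.sin(a),np.cos(a)]])
print('expect A,D,B,C',np.array([[.017,-.049],[-.017,-.049],[.017,.049],[-.017,.049]])@M.T+[.6402,.0844])"
```

```text
[[0.66044535 0.03943014 0.1065    ]
 [0.63059834 0.03317579 0.1065    ]]
[[0.6546761  0.12731199 0.1065    ]
 [0.61949194 0.13246899 0.1065    ]]
expect A,D,B,C [[0.66227478 0.03746703]
 [0.62846454 0.03387992]
 [0.65193546 0.13492008]
 [0.61812522 0.13133297]]
```

Emit:
{"api": "step_arm", "payload": {"travel": [[0, 0, 0.6], [0, 0, 1.3], [0, 0, 2], [0, 0, 2.6], [0, 0, 3], [0, 0, 3.22], [0, 0, 3.22]], "turn": [[0, 0, 0], [0, 0, 0], [0, 0, 0], [0, 0, 0], [0, 0, 0], [0, 0, 0], [0, 0, 0]], "grip": [0.2, 0.2, 0.2, 0.2, 0.2, 0.2, 0.2]}}

```text
clock: 11.3
tool_pos: [0.6396, 0.0904, 0.1348]
tcp_rot: [2.1, 2.337, 0.001]
ft_force: [0.1, 0.3, -4.7]
gripper_width: 0.0341
```

Emit:
{"api": "step_arm", "payload": {"travel": [[0, 0, 0.1], [0, 0, 0.2], [0, 0, 0.2]], "turn": [[0, 0, 0], [0, 0, 0], [0, 0, 0]], "grip": [0.2, 0.2, 0.2]}}

```text
clock: 11.6
tool_pos: [0.6396, 0.0904, 0.1299]
tcp_rot: [2.1, 2.337, 0.001]
ft_force: [-0.9, -0.1, -4.4]
gripper_width: 0.0342
```

Emit:
{"api": "step_arm", "payload": {"travel": [[0, 0, 0.05], [0, 0, 0.05]], "turn": [[0, 0, 0], [0, 0, 0]], "grip": [0.2, 0.2]}}

```text
clock: 11.8
tool_pos: [0.6399, 0.0904, 0.1292]
tcp_rot: [2.099, 2.336, 0.002]
ft_force: [-0.4, -1.2, -2.9]
gripper_width: 0.0338
```

Emit:
{"api": "step_arm", "payload": {"travel": [[0, 0, 0.03], [0, 0, 0.03]], "turn": [[0, 0, 0], [0, 0, 0]], "grip": [0.2, 0.2]}}

```text
clock: 12.0
tool_pos: [0.64, 0.0904, 0.1292]
tcp_rot: [2.099, 2.336, 0.003]
ft_force: [-0.9, -0.5, 0.6]
gripper_width: 0.034
```

Emit:
{"api": "step_arm", "payload": {"travel": [[0, 0, 0], [0, 0, 0], [0, 0, 0], [0, 0, 0], [0, 0, 0], [0, 0, -1], [0, 0, -2.5], [0, 0, -4], [0, 0, -5], [0, 0, -5]], "turn": [[0, 0, 0], [0, 0, 0], [0, 0, 0], [0, 0, 0], [0, 0, 0], [0, 0, 0], [0, 0, 0], [0, 0, 0], [0, 0, 0], [0, 0, 0]], "grip": [0.5, 0.7, 1, 1, 1, 1, 1, 1, 1, 1]}}

```text
clock: 13.0
tool_pos: [0.642, 0.091, 0.2593]
tcp_rot: [2.096, 2.332, 0.013]
ft_force: [0.5, -0.4, 0.1]
gripper_width: 0.0865
```

```bash
python3 -c "
from h import *
tgt(.4392,.1555,.255,-.0991)"
```

```text
t=13.0 travel [ 3.43 -7.79  0.09] turn [ 0.6 -0.1 11.8] pos [0.642  0.091  0.2593] F [ 0.53 -0.38  0.13] w 0.0865
```

Next the maroon book.

Emit:
{"api": "step_arm", "payload": {"travel": [[3.43, -7.79, 0.09], [3.43, -7.79, 0.09], [3.43, -7.79, 0.09], [3.43, -7.79, 0.09], [3.43, -7.79, 0.09], [3.43, -7.79, 0.09], [3.43, -7.79, 0.09], [3.43, -7.79, 0.09]], "turn": [[0.6, -0.1, 11.8], [0.6, -0.1, 11.8], [0.6, -0.1, 11.8], [0.6, -0.1, 11.8], [0.6, -0.1, 11.8], [0.6, -0.1, 11.8], [0.6, -0.1, 11.8], [0.6, -0.1, 11.8]], "grip": [1, 1, 1, 1, 1, 1, 1, 1]}}

```text
clock: 13.8
tool_pos: [0.4406, 0.1546, 0.2547]
tcp_rot: [-2.331, -2.106, 0.001]
ft_force: [-0.0, 0.3, -0.9]
gripper_width: 0.0867
```

```bash
python3 -c "
from h import *
tgt(.4392,.1555,.255,-.0991)
wov('w6');grab('scene','s6');grab('side','d6')
crop('s6',270,100,130,130,4,'s6a'); crop('d6',180,140,150,150,4,'d6a')"
```

```text
t=13.8 travel [ 0.03 -0.06 -0.01] turn [-0.  -0.  -0.1] pos [0.4406 0.1546 0.2547] F [-0.02  0.34 -0.88] w 0.0867
```

View pics/w6.png

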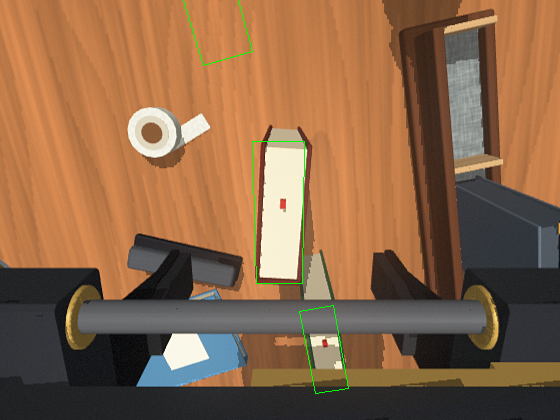

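View pics/s6a.png

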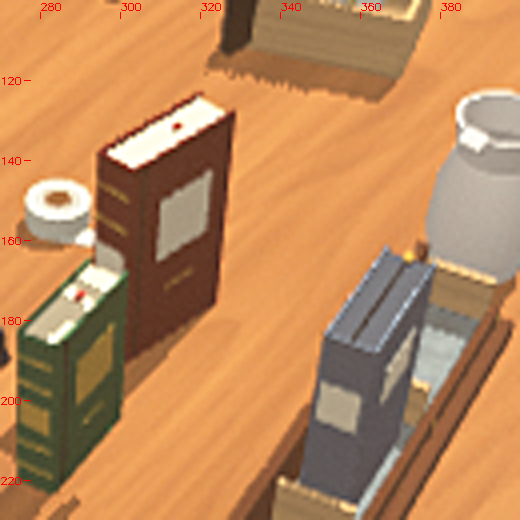

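View pics/d6a.png

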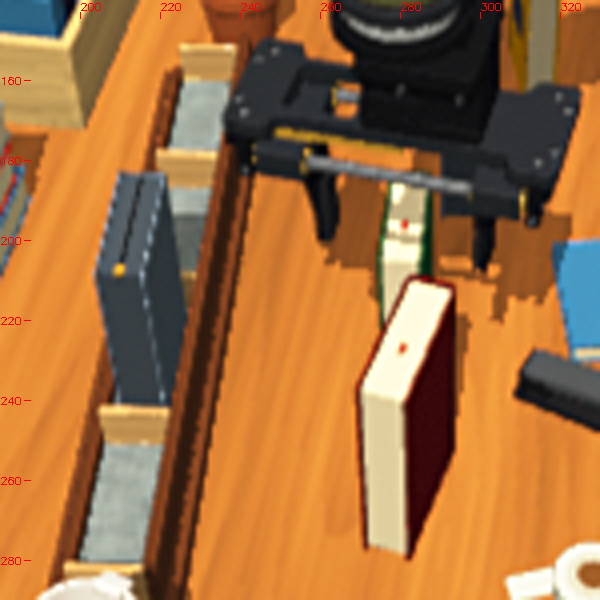

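Box stands square in its bay. The maroon book's yaw differs slightly from the prediction, so I'm fitting it from the wrist view.

```bash
python3 -c "
from h import *
crop('w6',230,110,120,190,3,'w6a')"
```

```text
(no output)
```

View pics/w6a.png

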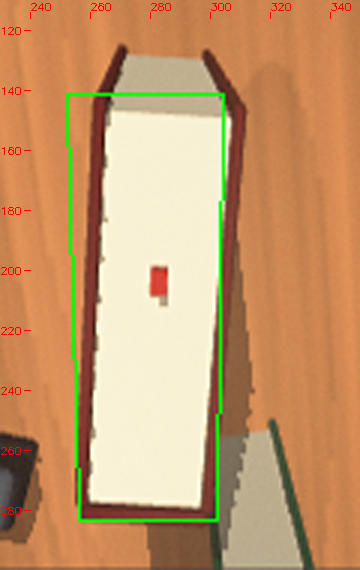

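```bash
python3 -c "
from fit import *
W=grab('wrist')
o=[(W,'C',262,142.3),(W,'B',311.4,145.7),(W,'A',301.7,283),(W,'D',256.4,282)]
x,r=fit(corners(.034,.104,.172),o,[.44,.155,-.1]);print(x,r.tolist())
tgt(x[0],x[1],.128,x[2])"
```

```text
[ 0.44075169  0.15483918 -0.15279395] [[-0.9, -0.7], [1.2, -1.3], [0.2, 2.6], [-0.3, 1.4]]
t=14.1 travel [-0.01  0.05  5.07] turn [-0.  0.  3.] pos [0.4396 0.1553 0.2548] F [-0.23 -0.61  0.48] w 0.087
```

Emit:
{"api": "step_arm", "payload": {"travel": [[0, 0.05, 1.3], [0, 0.05, 2.6], [0, 0.05, 3.8], [0, 0.05, 4.8], [0, 0.05, 5.07], [0, 0.05, 5.07], [0, 0.05, 5.07], [0, 0.05, 5.07], [0, 0.05, 5.07], [0, 0.05, 5.07]], "turn": [[0, 0, 3], [0, 0, 3], [0, 0, 3], [0, 0, 3], [0, 0, 3], [0, 0, 3], [0, 0, 3], [0, 0, 3], [0, 0, 3], [0, 0, 3]], "grip": [1, 1, 1, 1, 0.5, 0.4, 0.3, 0.2, 0.2, 0.2], "squeeze": 25}}

```text
clock: 15.1
tool_pos: [0.4413, 0.1554, 0.1289]
tcp_rot: [2.384, 2.046, 0.001]
ft_force: [-0.0, -0.4, 0.9]
gripper_width: 0.0471
```

Emit:
{"api": "step_arm", "payload": {"travel": [[0, 0, 0], [0, 0, 0], [0, 0, 0], [0, 0, 0]], "turn": [[0, 0, 0], [0, 0, 0], [0, 0, 0], [0, 0, 0]], "grip": [0.2, 0.2, 0.2, 0.2]}}

```text
clock: 15.5
tool_pos: [0.4414, 0.1555, 0.1292]
tcp_rot: [2.384, 2.046, 0.002]
ft_force: [-0.6, -0.3, 2.6]
gripper_width: 0.0338
```

```bash
python3 -c "
from h import *
tgt(.6265,.2137,.245,.1057)"
```

```text
t=15.5 travel [ 3.43  6.97 -4.62] turn [  0.1  -0.  -14.8] pos [0.4414 0.1555 0.1292] F [-0.65 -0.26  2.57] w 0.0338
```

Emit:
{"api": "step_arm", "payload": {"travel": [[0, 0, -0.6], [0.2, 0, -1.6], [0.8, 0.3, -2.8], [1.8, 0.9, -3.9], [2.8, 1.9, -4.6], [3.43, 3.1, -4.62], [3.43, 4.4, -4.62], [3.43, 5.6, -4.62], [3.43, 6.5, -4.62], [3.43, 6.97, -4.62]], "turn": [[0, 0, 0], [0, 0, 0], [0, 0, -2], [0, 0, -5], [0, 0, -8], [0, 0, -11], [0, 0, -13], [0, 0, -14.8], [0, 0, -14.8], [0, 0, -14.8]], "grip": [0.2, 0.2, 0.2, 0.2, 0.2, 0.2, 0.2, 0.2, 0.2, 0.2]}}

```text
clock: 16.5
tool_pos: [0.6277, 0.212, 0.2422]
tcp_rot: [-2.102, -2.333, 0.004]
ft_force: [0.1, -0.8, -4.0]
gripper_width: 0.0339
```

```bash
python3 -c "
from h import *
tgt(.6265,.2137,.155,.1057)
wov('w7',{},L=(.6471,.0197,.1057))
grab('scene','s7');grab('side','d7')
crop('s7',300,80,130,140,4,'s7a'); crop('d7',160,160,140,150,4,'d7a')
"
```

```text
t=16.5 travel [ 0.08 -0.03  3.49] turn [-0.1  0.  -0.1] pos [0.6277 0.212  0.2422] F [ 0.15 -0.78 -4.01] w 0.0339
```

View pics/w7.png

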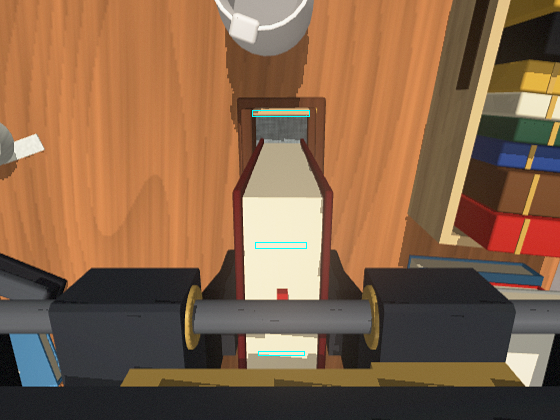

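View pics/s7a.png

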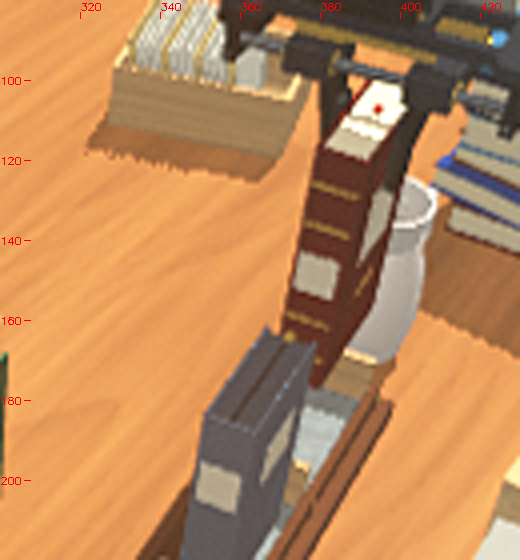

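View pics/d7a.png

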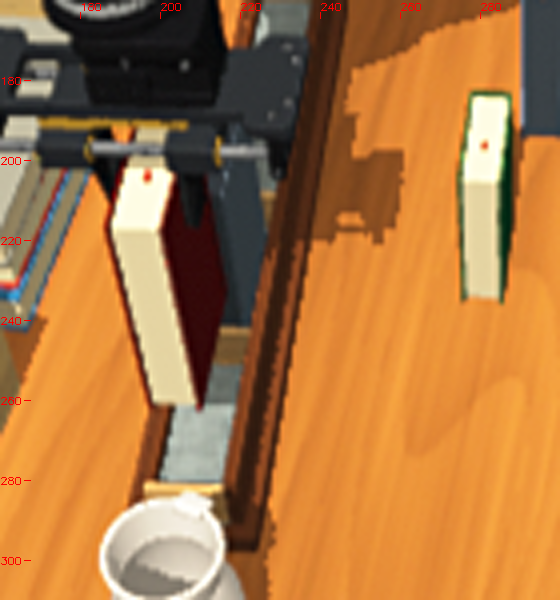

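```bash
python3 -c "
from fit import *
print(unproj(D,[(198,261),(209.2,262)],.113),unproj(S,[(378.5,176.5)],.113)) 
a=.1057;M=np.array([[np.cos(a),-np.sin(a)],[np.sin(a),np.cos(a)]])
print('expect B,C,A',np.array([[.017,.052],[-.017,.052],[.017,-.052]])@M.T+[.6277,.212])
tgt(.6265,.2137,.155,.1057)"
```

```text
[[0.63533492 0.26042061 0.113     ]
 [0.60653738 0.25903544 0.113     ]] [[0.64761156 0.16088698 0.113     ]]
expect B,C,A [[0.63911895 0.26550334]
 [0.60530871 0.26191623]
 [0.65009129 0.16208377]]
t=16.8 travel [-0.05  0.06  3.58] turn [-0.  -0.   0.1] pos [0.625  0.2146 0.2446] F [-0.14  1.4  -4.14] w 0.0336
```

Emit:
{"api": "step_arm", "payload": {"travel": [[-0.05, 0.06, 0.6], [-0.05, 0.06, 1.3], [-0.05, 0.06, 2], [-0.05, 0.06, 2.7], [-0.05, 0.06, 3.3], [-0.05, 0.06, 3.6], [-0.05, 0.06, 3.7], [-0.05, 0.06, 3.8], [-0.05, 0.06, 3.8]], "turn": [[0, 0, 0.1], [0, 0, 0.1], [0, 0, 0.1], [0, 0, 0.1], [0, 0, 0.1], [0, 0, 0.1], [0, 0, 0.1], [0, 0, 0.1], [0, 0, 0.1]], "grip": [0.2, 0.2, 0.2, 0.2, 0.2, 0.2, 0.2, 0.2, 0.2]}}

```text
clock: 17.65
tool_pos: [0.6269, 0.2138, 0.1501]
tcp_rot: [-2.1, -2.335, -0.001]
ft_force: [0.2, -0.3, -4.7]
gripper_width: 0.034
```

Emit:
{"api": "step_arm", "payload": {"travel": [[0, 0, 0.05], [0, 0, 0.05]], "turn": [[0, 0, 0], [0, 0, 0]], "grip": [0.2, 0.2]}}

```text
clock: 17.85
tool_pos: [0.6272, 0.2139, 0.1495]
tcp_rot: [-2.101, -2.336, -0.003]
ft_force: [-0.5, -0.6, -4.0]
gripper_width: 0.0333
```

Emit:
{"api": "step_arm", "payload": {"travel": [[0, 0, 0.06], [0, 0, 0.06]], "turn": [[0, 0, 0], [0, 0, 0]], "grip": [0.2, 0.2]}}

```text
clock: 18.05
tool_pos: [0.6272, 0.214, 0.1493]
tcp_rot: [2.101, 2.335, 0.003]
ft_force: [-2.2, -1.1, 3.6]
gripper_width: 0.0339
```

Floor contact. Releasing and rising.

Emit:
{"api": "step_arm", "payload": {"travel": [[0, 0, 0], [0, 0, 0], [0, 0, 0], [0, 0, 0], [0, 0, 0], [0, 0, -1], [0, 0, -2.5], [0, 0, -4], [0, 0, -4.6], [0, 0, -4.6]], "turn": [[0, 0, 0], [0, 0, 0], [0, 0, 0], [0, 0, 0], [0, 0, 0], [0, 0, 0], [0, 0, 0], [0, 0, 0], [0, 0, 0], [0, 0, 0]], "grip": [0.5, 0.7, 1, 1, 1, 1, 1, 1, 1, 1]}}

```text
clock: 19.05
tool_pos: [0.6283, 0.2146, 0.2672]
tcp_rot: [2.099, 2.334, 0.011]
ft_force: [-0.5, 0.1, 0.7]
gripper_width: 0.0868
```

```bash
python3 -c "
from h import *
tgt(.4655,.012,.22,.0909)"
```

```text
t=19.1 travel [-7.38 -7.34  1.82] turn [ 0.4 -0.1  0.9] pos [0.6283 0.2146 0.2672] F [-0.49  0.1   0.72] w 0.0868
```

Emit:
{"api": "step_arm", "payload": {"travel": [[-7.38, -7.34, 0], [-7.38, -7.34, 0], [-7.38, -7.34, 0], [-7.38, -7.34, 0], [-7.38, -7.34, 0.5], [-7.38, -7.34, 1], [-7.38, -7.34, 1.82], [-7.38, -7.34, 1.82], [-7.38, -7.34, 1.82]], "turn": [[0.4, -0.1, 0.9], [0.4, -0.1, 0.9], [0.4, -0.1, 0.9], [0.4, -0.1, 0.9], [0.4, -0.1, 0.9], [0.4, -0.1, 0.9], [0.4, -0.1, 0.9], [0.4, -0.1, 0.9], [0.4, -0.1, 0.9]], "grip": [1, 1, 1, 1, 1, 1, 1, 1, 1]}}

```text
clock: 19.95
tool_pos: [0.4648, 0.012, 0.2188]
tcp_rot: [-2.117, -2.318, 0.002]
ft_force: [0.9, -0.4, 0.8]
gripper_width: 0.087
```

```bash
python3 -c "
from h import *
wov('w8');grab('side','d8')
tgt(.4655,.012,.088,.0909)
crop('w8',220,100,130,220,3,'w8a')"
```

```text
t=20.1 travel [-0.02 -0.02  5.29] turn [ 0. -0. -0.] pos [0.4659 0.0123 0.2201] F [ 0.17 -0.55  0.16] w 0.087
```

View pics/w8a.png

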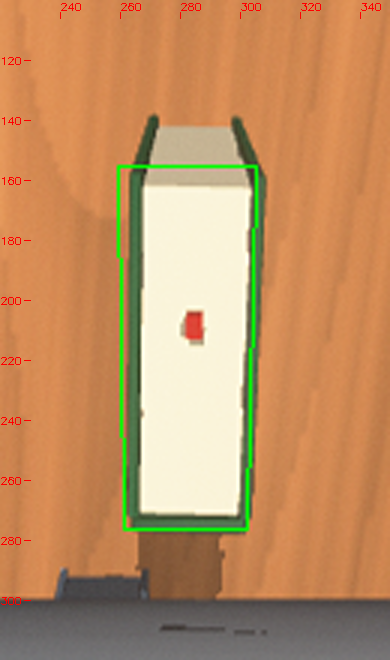

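View pics/d8.png

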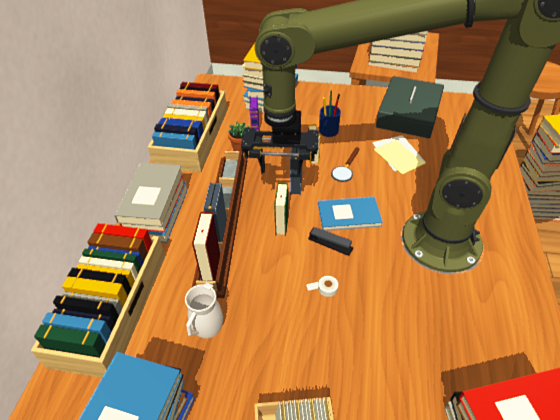

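Maroon and the full box stand upright on the ledge (side (207,245), (215,210)). Green top is at (264–308,157–277), ~2 mm +x of the prediction. Gripping it.

Emit:
{"api": "step_arm", "payload": {"travel": [[-0.02, 0.05, 1.3], [-0.02, 0.05, 2.6], [-0.02, 0.05, 3.9], [-0.02, 0.05, 4.9], [-0.02, 0.05, 5.29], [-0.02, 0.05, 5.29], [-0.02, 0.05, 5.29], [-0.02, 0.05, 5.29], [-0.02, 0.05, 5.29], [-0.02, 0.05, 5.29]], "turn": [[0, 0, 1], [0, 0, 1], [0, 0, 1], [0, 0, 1], [0, 0, 1], [0, 0, 1], [0, 0, 1], [0, 0, 1], [0, 0, 1], [0, 0, 1]], "grip": [1, 1, 1, 1, 0.5, 0.4, 0.3, 0.2, 0.2, 0.2], "squeeze": 25}}

```text
clock: 21.05
tool_pos: [0.4678, 0.012, 0.0888]
tcp_rot: [2.138, 2.301, 0.002]
ft_force: [-0.3, -0.1, 0.4]
gripper_width: 0.0469
```

Emit:
{"api": "step_arm", "payload": {"travel": [[0, 0, 0], [0, 0, 0], [0, 0, 0], [0, 0, 0]], "turn": [[0, 0, 0], [0, 0, 0], [0, 0, 0], [0, 0, 0]], "grip": [0.2, 0.2, 0.2, 0.2]}}

```text
clock: 21.45
tool_pos: [0.468, 0.0121, 0.089]
tcp_rot: [2.138, 2.301, 0.003]
ft_force: [0.3, -0.1, 2.6]
gripper_width: 0.0307
```

```bash
python3 -c "
from h import *
tgt(.654,-.0449,.205,.1057)"
```

```text
t=21.4 travel [-2.82  7.26 -4.63] turn [ 0.1 -0.  -1.9] pos [0.468  0.0121 0.089 ] F [ 0.25 -0.06  2.61] w 0.0307
```

Emit:
{"api": "step_arm", "payload": {"travel": [[0, 0, -0.6], [-0.2, 0, -1.6], [-0.8, 0.3, -2.8], [-1.8, 0.9, -3.9], [-2.5, 1.9, -4.6], [-2.82, 3.1, -4.63], [-2.82, 4.5, -4.63], [-2.82, 5.8, -4.63], [-2.82, 6.8, -4.63], [-2.82, 7.26, -4.63]], "turn": [[0, 0, 0], [0, 0, 0], [0, 0, -1], [0, 0, -1], [0, 0, -1.9], [0, 0, -1.9], [0, 0, -1.9], [0, 0, -1.9], [0, 0, -1.9], [0, 0, -1.9]], "grip": [0.2, 0.2, 0.2, 0.2, 0.2, 0.2, 0.2, 0.2, 0.2, 0.2]}}

```text
clock: 22.45
tool_pos: [0.6552, -0.0446, 0.203]
tcp_rot: [-2.099, -2.336, -0.002]
ft_force: [0.1, -0.3, -2.7]
gripper_width: 0.0309
```

```bash
python3 -c "
from h import *
grab('scene','s9')
wov('w9',{},L=(.6471,.0197,.1057))
tgt(.654,-.0449,.113,.1057)
crop('s9',300,110,130,140,4,'s9a')
"
```

```text
t=22.6 travel [-0.02 -0.02  3.6 ] turn [-0.  -0.1  0.1] pos [ 0.6545 -0.0446  0.2029] F [-0.94  0.25 -3.54] w 0.0304
```

View pics/s9a.png

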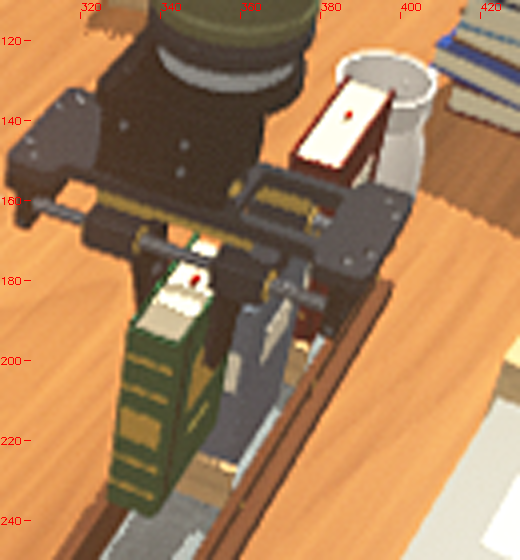

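View pics/w9.png

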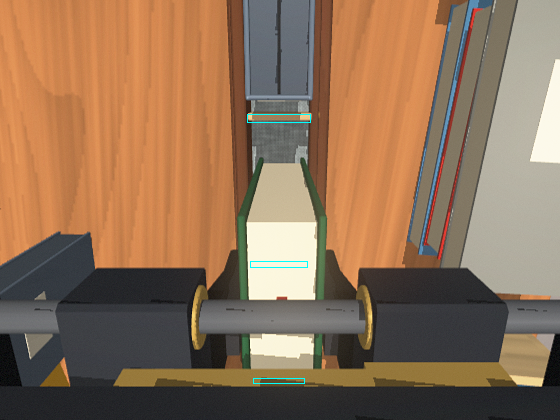

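Green hangs centred over its bay (fin at (279,118) on prediction). Lowering.

Emit:
{"api": "step_arm", "payload": {"travel": [[-0.02, -0.02, 0.6], [-0.02, -0.02, 1.3], [-0.02, -0.02, 2], [-0.02, -0.02, 2.7], [-0.02, -0.02, 3.3], [-0.02, -0.02, 3.6], [-0.02, -0.02, 3.72], [-0.02, -0.02, 3.8], [-0.02, -0.02, 3.8]], "turn": [[0, 0, 0], [0, 0, 0], [0, 0, 0], [0, 0, 0], [0, 0, 0], [0, 0, 0], [0, 0, 0], [0, 0, 0], [0, 0, 0]], "grip": [0.2, 0.2, 0.2, 0.2, 0.2, 0.2, 0.2, 0.2, 0.2]}}

```text
clock: 23.45
tool_pos: [0.6544, -0.0451, 0.1091]
tcp_rot: [-2.099, -2.337, -0.002]
ft_force: [-2.2, -0.1, 0.8]
gripper_width: 0.031
```

Emit:
{"api": "step_arm", "payload": {"travel": [[0, 0, 0.05], [0, 0, 0.05]], "turn": [[0, 0, 0], [0, 0, 0]], "grip": [0.2, 0.2]}}

```text
clock: 23.65
tool_pos: [0.6548, -0.045, 0.1091]
tcp_rot: [2.099, 2.336, 0.003]
ft_force: [-2.0, 0.9, 4.6]
gripper_width: 0.0311
```

Emit:
{"api": "step_arm", "payload": {"travel": [[0, 0, 0], [0, 0, 0], [0, 0, 0], [0, 0, 0], [0, 0, 0], [0, 0, -1], [0, 0, -2.5], [0, 0, -4], [0, 0, -4.6], [0, 0, -4.6]], "turn": [[0, 0, 0], [0, 0, 0], [0, 0, 0], [0, 0, 0], [0, 0, 0], [0, 0, 0], [0, 0, 0], [0, 0, 0], [0, 0, 0], [0, 0, 0]], "grip": [0.5, 0.7, 1, 1, 1, 1, 1, 1, 1, 1]}}

```text
clock: 24.65
tool_pos: [0.6562, -0.0451, 0.2269]
tcp_rot: [2.096, 2.333, 0.009]
ft_force: [0.3, -0.2, -0.8]
gripper_width: 0.0864
```

```bash
python3 -c "
from h import *
tgt(.4127,-.3120,.22,.3277)"
```

```text
t=24.6 travel [ -9.57 -10.82   0.2 ] turn [  0.4   0.1 -12.6] pos [ 0.6562 -0.0451  0.2269] F [ 0.25 -0.22 -0.82] w 0.0864
```

Emit:
{"api": "step_arm", "payload": {"travel": [[-9.57, -10.82, 0.2], [-9.57, -10.82, 0.2], [-9.57, -10.82, 0.2], [-9.57, -10.82, 0.2], [-9.57, -10.82, 0.2], [-9.57, -10.82, 0.2], [-9.57, -10.82, 0.2], [-9.57, -10.82, 0.2], [-9.57, -10.82, 0.2], [-9.57, -10.82, 0.2]], "turn": [[0.4, 0.1, -12.6], [0.4, 0.1, -12.6], [0.4, 0.1, -12.6], [0.4, 0.1, -12.6], [0.4, 0.1, -12.6], [0.4, 0.1, -12.6], [0.4, 0.1, -12.6], [0.4, 0.1, -12.6], [0.4, 0.1, -12.6], [0.4, 0.1, -12.6]], "grip": [1, 1, 1, 1, 1, 1, 1, 1, 1, 1]}}

```text
clock: 25.65
tool_pos: [0.4134, -0.3102, 0.2186]
tcp_rot: [-1.827, -2.553, -0.003]
ft_force: [0.7, 0.6, 0.4]
gripper_width: 0.0869
```

```bash
python3 -c "
from h import *
tgt(.4127,-.312,.073,.3277)
wov('w10');grab('scene','s10')
tgt(.4127,-.312,.073,.3277)"
```

```text
t=25.6 travel [-0.08 -0.05  5.82] turn [ 0.  -0.2  0. ] pos [ 0.4134 -0.3102  0.2186] F [0.71 0.59 0.4 ] w 0.0869
t=25.8 travel [-0.08 -0.09  5.85] turn [ 0.  -0.1  0.2] pos [ 0.4142 -0.3098  0.2192] F [0.68 0.76 0.2 ] w 0.0871
```

View pics/w10.png

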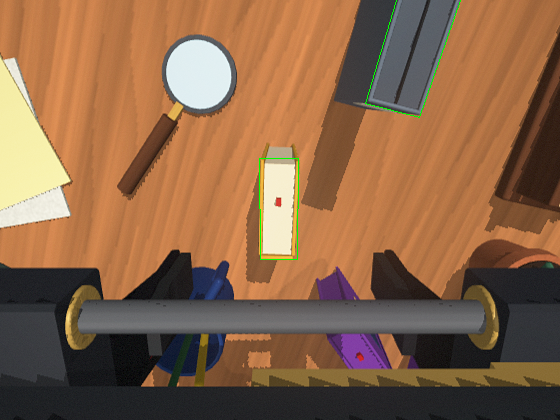

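View pics/s10.png

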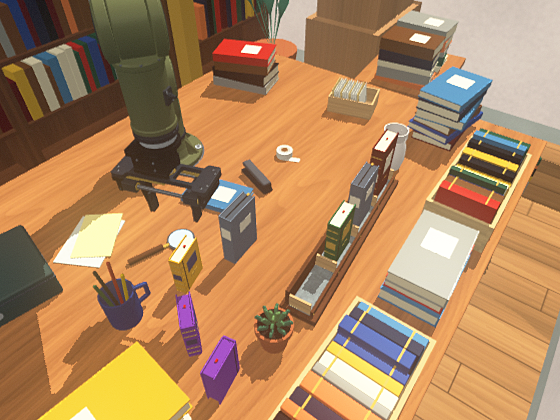

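Mustard book's top (260–299,158–260) matches the prediction and sits mid-jaws. The purple book (345,310) and mug (195,320) are clear of the fingers. Gripping.

Emit:
{"api": "step_arm", "payload": {"travel": [[-0.07, -0.05, 1.3], [-0.07, -0.05, 2.6], [-0.07, -0.05, 3.9], [-0.07, -0.05, 5.1], [-0.07, -0.05, 5.72], [-0.07, -0.05, 5.72], [-0.07, -0.05, 5.72], [-0.07, -0.05, 5.72], [-0.07, -0.05, 5.72], [-0.07, -0.05, 5.72]], "turn": [[0, 0, 0], [0, 0, 0], [0, 0, 0], [0, 0, 0], [0, 0, 0], [0, 0, 0], [0, 0, 0], [0, 0, 0], [0, 0, 0], [0, 0, 0]], "grip": [1, 1, 1, 1, 1, 0.5, 0.4, 0.3, 0.2, 0.2], "squeeze": 22}}

```text
clock: 26.75
tool_pos: [0.4142, -0.3119, 0.0772]
tcp_rot: [1.825, 2.556, 0.003]
ft_force: [-0.1, 0.1, -0.9]
gripper_width: 0.0547
```

Emit:
{"api": "step_arm", "payload": {"travel": [[0, 0, 0], [0, 0, 0], [0, 0, 0], [0, 0, 0], [0, 0, 0]], "turn": [[0, 0, 0], [0, 0, 0], [0, 0, 0], [0, 0, 0], [0, 0, 0]], "grip": [0.2, 0.2, 0.2, 0.2, 0.2]}}

```text
clock: 27.25
tool_pos: [0.4141, -0.3119, 0.0773]
tcp_rot: [1.826, 2.556, 0.003]
ft_force: [-0.4, 0.3, 0.4]
gripper_width: 0.0289
```

```bash
python3 -c "
from h import *
tgt(.6677,-.1742,.205,.1057)"
```

```text
t=27.2 travel [ 1.92 11.39 -5.09] turn [ 0.1 -0.1 12.9] pos [ 0.4141 -0.3119  0.0773] F [-0.44  0.33  0.42] w 0.0289
```

Emit:
{"api": "step_arm", "payload": {"travel": [[0, 0, -0.6], [0, 0, -1.8], [0, 0, -3.3], [0, 0.3, -4.8], [0.1, 1, -6], [0.3, 2.1, -6.3], [0.5, 3.5, -6.3], [0.8, 5, -6.3], [1.1, 6.5, -6.3], [1.4, 8, -6.3]], "turn": [[0, 0, 0], [0, 0, 0], [0, 0, 0], [0, 0, 0], [0, 0, 2], [0, 0, 4], [0, 0, 6], [0, 0, 8], [0, 0, 10], [0, 0, 12]], "grip": [0.2, 0.2, 0.2, 0.2, 0.2, 0.2, 0.2, 0.2, 0.2, 0.2]}}

```text
clock: 28.25
tool_pos: [0.5926, -0.2132, 0.2342]
tcp_rot: [-2.084, -2.349, -0.002]
ft_force: [0.9, -0.2, -1.9]
gripper_width: 0.0293
```

```bash
python3 -c "
from h import *
tgt(.6677,-.1742,.195,.1057)"
```

```text
t=28.2 travel [1.19 3.17 1.57] turn [ 0.  -0.1  0.8] pos [ 0.5926 -0.2132  0.2342] F [ 0.93 -0.21 -1.9 ] w 0.0293
```

Emit:
{"api": "step_arm", "payload": {"travel": [[0.5, 1.3, 0.2], [1, 2.4, 0.6], [1.19, 3.1, 1.1], [1.19, 3.17, 1.5], [1.19, 3.17, 1.57], [1.19, 3.17, 1.57], [1.19, 3.17, 1.57]], "turn": [[0, 0, 0.8], [0, 0, 0.8], [0, 0, 0.8], [0, 0, 0.8], [0, 0, 0.8], [0, -0.1, 0.8], [0, -0.1, 0.8]], "grip": [0.2, 0.2, 0.2, 0.2, 0.2, 0.2, 0.2]}}

```text
clock: 28.95
tool_pos: [0.6671, -0.1755, 0.1959]
tcp_rot: [2.102, 2.333, -0.0]
ft_force: [-0.8, -0.3, -1.2]
gripper_width: 0.0288
```

```bash
python3 -c "
from h import *
grab('scene','s11')
wov('w11',{},L=(.6471,.0197,.1057))
tgt(.6677,-.1742,.101,.1057)
crop('s11',230,180,160,150,4,'s11a')
"
```

```text
t=29.1 travel [0.04 0.01 3.81] turn [ 0.1  0.1 -0.1] pos [ 0.6675 -0.1751  0.1963] F [ 0.94  0.71 -1.7 ] w 0.0289
```

View pics/s11a.png

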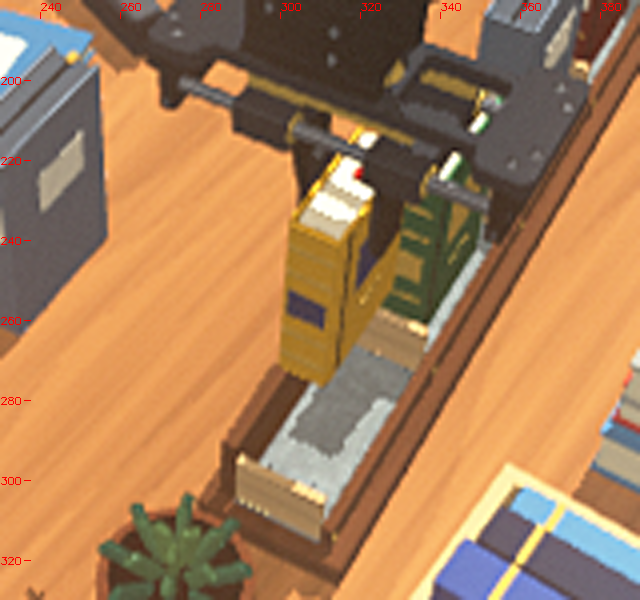

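View pics/w11.png

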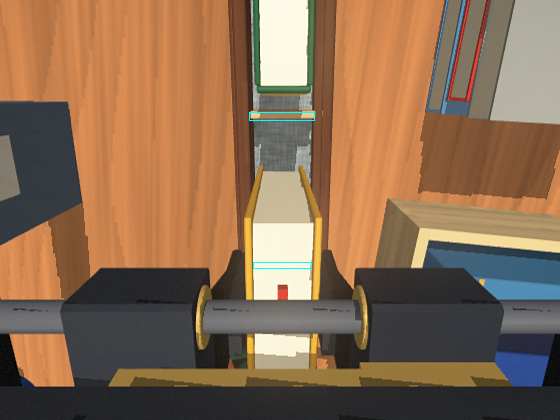

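Aligned (fin (282,116) on prediction). Lowering yellow.

Emit:
{"api": "step_arm", "payload": {"travel": [[0.04, 0.01, 0.6], [0.04, 0.01, 1.3], [0.04, 0.01, 2], [0.04, 0.01, 2.7], [0.04, 0.01, 3.4], [0.04, 0.01, 3.75], [0.04, 0.01, 3.9], [0.04, 0.01, 3.95], [0.04, 0.01, 3.95]], "turn": [[0, 0, 0], [0, 0, 0], [0, 0, 0], [0, 0, 0], [0, 0, 0], [0, 0, 0], [0, 0, 0], [0, 0, 0], [0, 0, 0]], "grip": [0.2, 0.2, 0.2, 0.2, 0.2, 0.2, 0.2, 0.2, 0.2]}}

```text
clock: 29.95
tool_pos: [0.6683, -0.1743, 0.0982]
tcp_rot: [2.101, 2.332, 0.002]
ft_force: [-0.6, -0.6, -0.9]
gripper_width: 0.0287
```

Emit:
{"api": "step_arm", "payload": {"travel": [[0, 0, 0.06], [0, 0, 0.06]], "turn": [[0, 0, 0], [0, 0, 0]], "grip": [0.2, 0.2]}}

```text
clock: 30.15
tool_pos: [0.6689, -0.1744, 0.0974]
tcp_rot: [2.1, 2.331, 0.003]
ft_force: [0.7, -0.7, -1.0]
gripper_width: 0.0287
```

Emit:
{"api": "step_arm", "payload": {"travel": [[0, 0, 0.05], [0, 0, 0.05]], "turn": [[0, 0, 0], [0, 0, 0]], "grip": [0.2, 0.2]}}

```text
clock: 30.35
tool_pos: [0.6691, -0.1746, 0.0974]
tcp_rot: [2.1, 2.33, 0.003]
ft_force: [-2.4, -0.3, 3.8]
gripper_width: 0.0289
```

Emit:
{"api": "step_arm", "payload": {"travel": [[0, 0, 0], [0, 0, 0], [0, 0, 0], [0, 0, 0], [0, 0, 0], [0, 0, -1], [0, 0, -2.5], [0, 0, -4], [0, 0, -5.5], [0, 0, -6.5]], "turn": [[0, 0, 0], [0, 0, 0], [0, 0, 0], [0, 0, 0], [0, 0, 0], [0, 0, 0], [0, 0, 0], [0, 0, 0], [0, 0, 0], [0, 0, 0]], "grip": [0.5, 0.7, 1, 1, 1, 1, 1, 1, 1, 1]}}

```text
clock: 31.35
tool_pos: [0.6691, -0.1744, 0.2634]
tcp_rot: [2.097, 2.327, 0.006]
ft_force: [-0.2, -0.0, -0.2]
gripper_width: 0.0863
```

Emit:
{"api": "step_arm", "payload": {"travel": [[0, -1, -0.5], [0, -2.5, -1], [0, -4, -1], [0, -5.5, -1], [0, -7, -1], [0, -7.5, -1], [0, -7.5, -1]], "turn": [[0, 0, 0], [0, 0, 0], [0, 0, 0], [0, 0, 0], [0, 0, 0], [0, 0, 0], [0, 0, 0]], "grip": [1, 1, 1, 1, 1, 1, 1]}}

```text
clock: 32.05
tool_pos: [0.4812, -0.1946, 0.2875]
tcp_rot: [2.099, 2.324, 0.006]
ft_force: [0.3, -0.1, 0.5]
gripper_width: 0.0869
```

```bash
python3 -c "
from h import *
grab('scene','s12');grab('side','d12')
tgt(.5,-.2,.3,.1)
crop('s12',270,110,150,150,4,'s12a');crop('s12',270,180,150,150,4,'s12b')
crop('d12',170,130,120,160,4,'d12a')
"
```

```text
t=32.1 travel [-0.33  0.64 -0.51] turn [0.6 0.2 0.3] pos [ 0.4833 -0.1934  0.287 ] F [0.64 0.69 0.1 ] w 0.0872
```

View pics/s12.png

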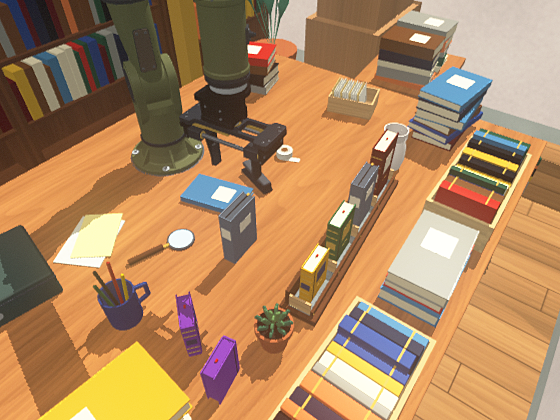

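View pics/s12b.png

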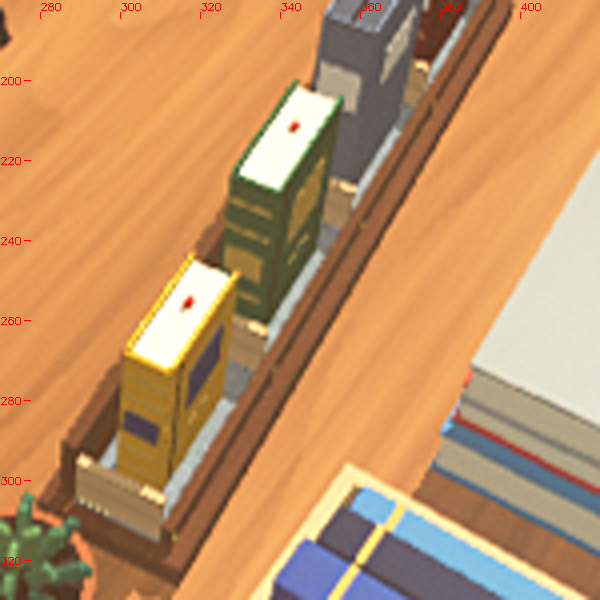

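View pics/d12a.png

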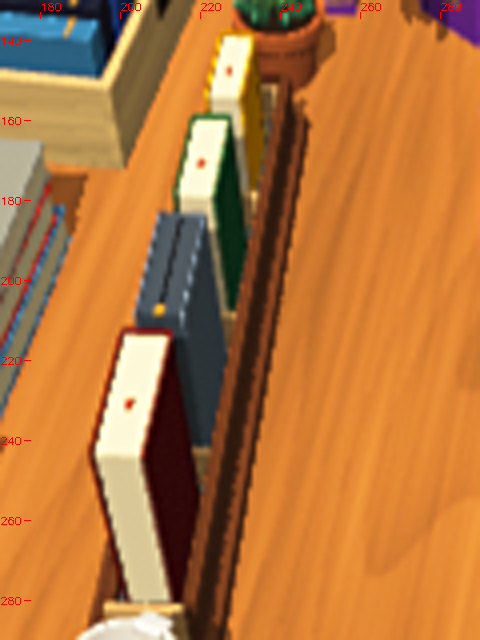

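View pics/s12a.png

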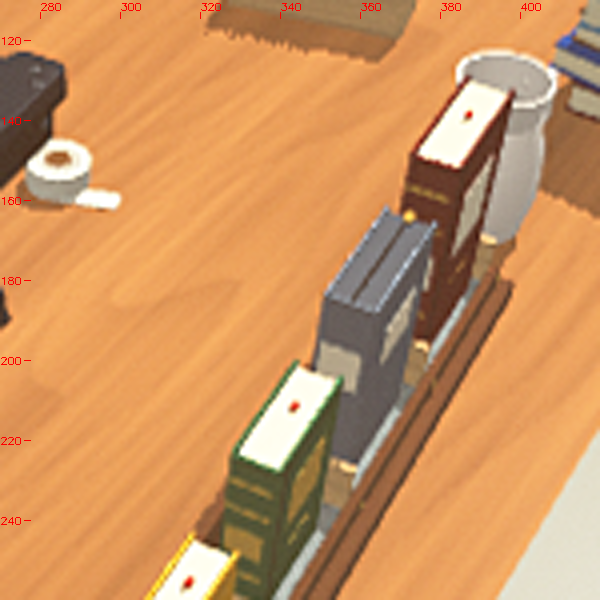

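Run:
```python
from fit import *
lx=np.array([.6471,.0197,.1057])
def run(n,d,obs):
    loc={k:(v[0],v[1],v[2]+.02) for k,v in corners(*d).items()}
    x,r=fit(loc,obs,[.65,0,.1]); a=lx[2]; dx=x[:2]-lx[:2]
    print(n,"ledge frame",np.round([np.cos(a)*dx[0]+np.sin(a)*dx[1],-np.sin(a)*dx[0]+np.cos(a)*dx[1],x[2]-a],4),"maxres",abs(r).max())
run("yellow",(.029,.08,.112),[(S,'A',313,272),(S,'B',329.5,248),(S,'C',318,243.2),(S,'D',300.5,266.7)])
run("green",(.031,.09,.132),[(S,'A',339.2,227),(S,'B',355.7,205),(S,'C',343.7,200),(S,'D',327.5,222.5)])
run("maroon",(.034,.104,.172),[(D,'A',200.7,212.2),(D,'D',213,212.5),(D,'B',193,243),(D,'C',205,245)])
run("box",(.034,.098,.152),[(D,'A',209.2,183),(D,'D',221.7,183.7),(D,'B',204.2,209.5),(D,'C',216.2,211.2)])
import cv2
a=cv2.imread('pics/d12.png');b=cv2.imread('pics/side0.png')
for n,(x0,y0,x1,y1) in dict(jug=(180,295,215,340),mug=(318,95,345,138),roll=(300,270,345,300)).items():
    print(n,cv2.absdiff(a[y0:y1,x0:x1],b[y0:y1,x0:x1]).mean())
a=cv2.imread('pics/s12.png');b=cv2.imread('pics/scene0.png')
for n,(x0,y0,x1,y1) in dict(plant=(250,305,298,355),emptybox=(215,190,260,266),mug=(95,260,150,330)).items():
    print(n,cv2.absdiff(a[y0:y1,x0:x1],b[y0:y1,x0:x1]).mean())
print(state()['joint_vel'].round(3))
```

```text
yellow ledge frame [ 0.0011 -0.1975 -0.0108] maxres 1.3
green ledge frame [ 0.0011 -0.0702 -0.015 ] maxres 1.4
maroon ledge frame [-0.0022  0.1974 -0.0188] maxres 1.3
box ledge frame [-0.0035  0.0695  0.0128] maxres 1.2
jug 4.492698412698413
mug 25.88027562446167
roll 3.6760493827160494
plant 11.597222222222221
emptybox 5.314619883040936
mug 7.38017316017316
[-0.002  0.01   0.     0.001  0.001  0.003  0.001]
```

All four are within 6 mm of bay centre and square within 0.02 rad. Jug, plant, mug, roll and the empty box look the same as at the start; in the side view the mug patch differs because the arm and its shadow changed. Handing in.

```bash
python3 -c "
from bench import *
print(close_job())"
```

```text
the job is handed in; nothing more can be done
None
```

The ledge is set and the job is handed in at about 32 s; no verdict was reported. From the jug's end the bays hold the maroon book, the full grey box, the green book and the yellow book.

- **Grey boxes:** The box at (0.45, -0.17) felt about 1.3 N, so it is the empty one and stands upright back where it was. The box at (0.41, 0.31) felt about 4.6 N, so it is the full one and went on the ledge.
- **Placing:** Each piece was lowered until the force showed contact, then let go. By camera fit in the ledge frame, across / along / yaw:

| Piece | Across (mm) | Along (mm) | Yaw (rad) |
|---|---|---|---|
| Maroon book | -2 | 197 | -0.02 |
| Full box | -4 | 70 | +0.01 |
| Green book | +1 | -70 | -0.02 |
| Yellow book | +1 | -198 | -0.01 |

- **Fit quality:** All four look upright, and the fits left up to 1.4 px of error. The scene and side cameras fitted separately put the ledge 4 mm apart, which is well inside the tolerance.
- **Left alone:** By eye, the jug, plant, mug, label roll and both purple books are where they started. A pixel comparison of the side view differed at the mug. I put that down to the arm and its shadow, since the scene view shows the mug in place. The plant patch also differed somewhat, which I put down to shadow.

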